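# Show the engraved face of a desk seal to the document camera in a tilting mirror

## Robot

A 6-joint arm with a two-finger parallel gripper is mounted at the origin on the work surface; the furniture and walls round the work are solid. World frame = base frame: x ahead of the robot, y to its left, z up, the work surface at z = 0. Lengths are in m, angles in rad, forces in N, time in s.
With the tool pointing down it reaches from about 0.25 to 0.775 m from the base axis. Payload 4 kg.
Tool frame: the origin (TCP) lies midway between the tips of the shut fingers; the grasp point (between the pads) lies 19 mm behind it (r.grip_point_offset is the distance from the TCP to the grasp point, in m); z points along the fingers, y is the direction in which the jaws open and shut (so a half turn about z gives the same grasp; the last joint's range is limited). The gripper opens to 94 mm and grips with 3 to 60 N. Pads are 16 mm wide; open, the fingers measure 119 mm over their backs; the gripper's body (75 mm by 177 mm) begins 78 mm behind the grasp point.
Start: joints at [-1.351, 0.087, 1.371, -0, 1.684, -0.103], TCP at [0.174, -0.522, 0.206] pointing down, gripper open.
Joint ranges: [-3.1, 3.1], [-0.76, 2.03], [0.27, 2.55], [-1.08, 4.22], [0.17, 2.65], [-2.57, 2.57]. Speed limits (rad/s): [2.79, 2.79, 3.14, 3.14, 3.14, 3.14].

## Interface

Orientations are given as a unit quaternion [w, x, y, z].
In Python, from cell import r, snapshot, camera_params gives the robot as it stands.
- The arm moves only by the tool servo_tool, never from a script. Its argument "plan" is a list of rows, each a list of 4 numbers: the shift along the tool's x, y, z scaled (see below), then the turn about the tool's z scaled (see below). A call has exactly 5 rows; each row shifts and turns the pose as measured when the row begins, along the tool's axes as they then stand; what a row does not reach is not made up. The controller multiplies each number of a shift by 20 mm and each number of a turn by 120 degrees. A row lasts 1/8 s, in which the tool goes at most 62.5 mm and 10.7 degrees, less where a joint would pass 70% of its speed; a pose out of reach is approached as far as the arm can. A call with a number of a shift or a turn outside -1 to 1 is refused whole. A call with a gripper value outside its range is refused whole. "jaw" is the opening, from 0 (shut) to 1 (fully open), set as the call begins (left out, the last holds). The fingers move at their own pace and stop on an object; the grip force is fixed at half the most. Time passes only in rows, so rows that do not move let the fingers close, or fill a call up. It gives the time, the measured TCP pose, the force and the opening at its end, in the units of the state.
- r.sense(): the state, without advancing time (a new reading comes with each control period).
- snapshot(name): name is "scene" or "top" or "wrist"; returns (picture, depth): 400x640x3 uint8, red, green, blue; 400x640 float32, m along the optical axis (not along the pixel's ray), 0 where there is no reading.
- camera_params(name): a dict with "intrinsics" (3x3 intrinsics, pixels), "world_to_cam" (4x4, takes a point from world to camera coordinates); the wrist camera has in their place "tool_from_camera" (4x4, takes a point from camera to tool coordinates, whose origin is the TCP and whose axes are the flange's). Camera axes: x right, y down, z forward; pixel columns grow to the right and rows downward; lengths in m; the calibration is good to about 2 mm. A picture is of the moment at which its call begins: read the wrist's pose just before it. camera_params takes no time and is no camera call.
- r.sign_off(): hands the job in, once; it reports no verdict.
The state is a dict: "clock": time; "joint_positions": joint angles; "qvel": joint speeds; "joint_efforts": joint torques, N m; "eef_pos": TCP position; "orientation": TCP orientation; "contact_force": force on the tool from outside, world axes, zero at the start; "wrist_torque": the same for the moment, N m; "opening": finger opening in m.
Only numpy, scipy, OpenCV 4.12 (cv2) and the standard library are available. Lean on these libraries where they do the work, as an engineer would, in place of code of your own. Each camera call takes 0.05 s, during which the arm holds its last target.

## Task

Stand the brass desk seal upright, engraved face down, fully home in the brass ring on top of the viewing stand and let go of it. Then tilt the sprung mirror below it by its ball-ended lever until the document camera sees the engraved face in the middle of the mirror, and finish while holding the lever still at that angle (it springs back if released), with the seal still standing in the ring. Do not disturb the other things on the desk.

Things in the scene. Friction and masses are not known exactly. Their poses are not given: they have to be found in the camera images.
- seal_mid (a point): Desk seal: round brass foot 26 mm across, turned dark wooden handle (widest 28 mm, 60 mm up), 78 mm tall, 0.11 kg, standing on its flat engraved face. The point is on its axis half-way up, 39 mm above the face; z up along the axis. Grasp the handle from above, 45 to 60 mm above the face.
- seal: The same desk seal; its origin is the middle of its engraved face (underside), z up along its axis.
- seat (a point): Middle of the ledge on top of the fixed viewing stand, 123 mm above the desk: the seal's rim rests on it inside a brass ring 31 mm inside, 43 mm outside, 6 mm high; a 19 mm hole shows the face from below. z up; y points towards the document camera; the lever is on the -x side, towards the robot. The plate under the ring is 92 (x) by 76 mm (y), on four thin posts.
- axle (a point): Centre of the mirror's reflecting face (51 by 55 mm), on its level axle, 62 mm above the desk and 61 mm straight below the seat point; axes as the seat's (the axle runs along x).
- mirror: The tilting mirror with its shaft and lever; origin at the centre of the reflecting face, on the axle; z its normal. Tilt t: 0 = normal straight up (rest stop, sprung), to 1.2 rad as it turns towards the camera. The camera sees the face mid-mirror when the normal halves the angle, at the axle, between straight up and the direction to the lens. Spring: 1.1 N at the knob at rest, 2 N at 0.7 rad.
- knob (a point): Centre of the black ball knob, 20 mm across, on the mirror's 6 mm lever, 110 mm towards the stand's -x from the mirror's middle. With the mirror at tilt t it lies 90*sin(t-0.70) mm towards the stand's +y from the axle and 90*cos(t-0.70) mm above it. Pinch it from above, best with one finger each side along x so that it turns between them (50 mm free there), or push it.
- sight (a point): The line of sight from the seal down to the mirror's middle and thrown on by it. The point is on the axle; z points along the reflected line, which turns from straight up towards the camera by twice the mirror's tilt; y is square to it, in the plane in which it turns. When this line meets the lens, the camera sees the engraved face in the middle of the mirror.
- lens (a point): Middle of the front lens of the fixed document camera: white housing 46 mm wide, black lens barrel 26 mm across, clamped at some height on a 12 mm column 0.30 m tall with a black round foot 90 mm across. The lens is 0.16 to 0.24 m from the axle in y, in the plane through the seat square to the axle, wide-angled, and looks back towards the mirror, slightly down.
- decanter: Bystander: crystal decanter, 109 mm wide, 271 mm tall, at the back left; origin at its underside.
- tumbler: Bystander: crystal tumbler, 94 mm wide, 92 mm tall, at the back; origin at its underside.
- bell: Bystander, fixed: brass hand bell with black handle, 67 mm wide, 95 mm tall, at the back; origin at its underside.
- stamps: Bystander: small silver stamp box, 36 by 54 mm, 25 mm tall, at the back; origin at its underside.
There are look-alikes about, which are no part of the job. Of the things like the seal, leave any that is purple or red; of the rest the smaller one is meant.

How it is judged:
On the way, in this order (a step that is already met when the one before it is completed fails the run):
1. the seal stands upright, fully home in the brass ring, and the fingers have let go of it (horizontal distance between seal_mid and seat below 0.005 m and z of seal_mid in the frame of seat between 0.0355 and 0.0425 m and angle between seal_mid's own z axis and vertical below 0.08 rad and contact force between the fingers and seal below 0.1 N), for 0.3 s.
2. the mirror is held by its lever at the angle that shows the engraved face to the camera (all of step 1 and y of lens in the frame of sight between -0.025 and 0.025 m and z of lens in the frame of sight above 0.05 m and contact force between the fingers and mirror above 0.5 N and angular speed of mirror below 0.08 rad/s), for 0.3 s.
At the end, for the whole second after the job is handed in: The seal stands upright (0.08 rad) and released in the ring, centred within 5 mm, its face on the ledge within 3.5 mm; the reflected line of sight passes within 25 mm of the lens middle; the mirror is still (0.08 rad/s) and the fingers press on it or its lever with over 0.5 N (all of step 2); the arm keeps its last pose, push and grip.
It fails at once if the seal is knocked over (angle between seal_mid's own z axis and vertical above 1 rad).
It fails at once if the crystal decanter is moved more than 30 mm (distance of decanter from where it was at the start of the episode above 0.03 m).
It fails at once if the crystal tumbler is moved more than 30 mm (distance of tumbler from where it was at the start of the episode above 0.03 m).
It fails at once if the silver stamp box is moved more than 30 mm (distance of stamps from where it was at the start of the episode above 0.03 m).
It also fails if it takes over 43 s, if anything falls off the work surface, if the arm or the gripper's body presses on something with over 40 N, if the wrist force passes 120 N, or if a joint passes its speed limit or range.

## Working session

There is one attempt and no reset: what is moved stays moved. The work goes in short steps, Python scripts to look and compute and a tool call to move; the robot and the scene stay as the last step left them, time stands still between calls to the robot, and variables do not carry over. Pictures are saved under pics/ and viewed, and the job is handed in when it is done.

Besides the shell and the picture viewer there is one more tool, called after "Call:" as name(argument=value, ...), one argument or row to a line, values as JSON. servo_tool: Moves the arm, as the interface text tells. Shifts and turns lie within -1 to 1; 1 stands for 20 mm of shift or 120 degrees of turn. Its arguments: {"type":"object","properties":{"plan":{"type":"array","items":{"type":"array","items":{"type":"number"}}},"jaw":{"type":"number"}},"required":["plan"]}

```bash
mkdir -p pics; ls; cat > h.py <<'E'
import numpy as np, cv2
from cell import r, snapshot, camera_params
def save(n,a): cv2.imwrite('pics/'+n+'.png', cv2.cvtColor(a,cv2.COLOR_RGB2BGR))
E
python3 - <<'E'
from h import *
s=r.sense(); print(s)
for n in ("scene","top","wrist"):
    p,d=snapshot(n); save(n+'0',p); np.save(n+'0.npy',d); c=camera_params(n); print(n,c)
E
```

```text
pics
{'clock': 0.0, 'joint_positions': array([-1.35112259e+00,  8.79317817e-02,  1.37222351e+00, -8.74128063e-06,
        1.68356872e+00, -1.03148250e-01]), 'qvel': array([ 0.0009661 , -0.00078345, -0.00016308, -0.00204383,  0.00091304,
       -0.00063431]), 'joint_efforts': array([ 7.96606514e-05, -3.40183210e+01, -3.02424681e+01,  7.17113307e-02,
        3.28652398e-02, -1.66130549e-04]), 'eef_pos': array([ 0.17433535, -0.52107862,  0.20433244]), 'orientation': array([-1.06361732e-03,  9.87001022e-01,  1.60710445e-01, -6.63902573e-05]), 'contact_force': array([-0.38045988,  0.31889934, -0.15034012]), 'wrist_torque': array([-0.03799327,  0.01976861, -0.02555562]), 'opening': 0.09416434688603756}
scene {'intrinsics': array([[405.68169101,   0.        , 320.01761802],
       [  0.        , 405.68169101, 195.36741324],
       [  0.        ,   0.        ,   1.        ]]), 'world_to_cam': array([[ 0.76779189, -0.6405397 ,  0.01430017, -0.51769502],
       [-0.35179289, -0.44012553, -0.82615452,  0.30074675],
       [ 0.53547864,  0.62928404, -0.56326213,  0.87761436],
       [ 0.        
[... 317 characters left out ...]
0.02289847, -0.06503399,  0.60950338],
       [ 0.06476609, -0.01225344, -0.99782524,  1.48113621],
       [ 0.        ,  0.        ,  0.        ,  1.        ]])}
wrist {'intrinsics': array([[309.00732098,   0.        , 322.20145385],
       [  0.        , 309.00732098, 199.910595  ],
       [  0.        ,   0.        ,   1.        ]]), 'tool_from_camera': array([[ 9.47511348e-04, -9.71799461e-01, -2.35806933e-01,
         6.82348309e-02],
       [ 9.99999459e-01,  8.19625081e-04,  6.40352774e-04,
        -1.60307745e-03],
       [-4.29021204e-04, -2.35807412e-01,  9.71799712e-01,
        -1.77929402e-01],
       [ 0.00000000e+00,  0.00000000e+00,  0.00000000e+00,
         1.00000000e+00]])}
```

View pics/scene0.png

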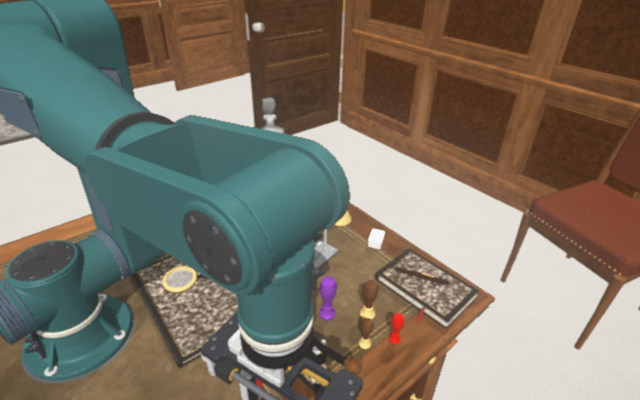

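View pics/top0.png

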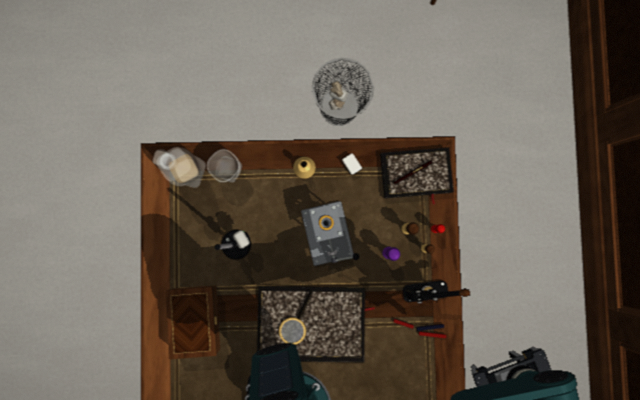

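View pics/wrist0.png

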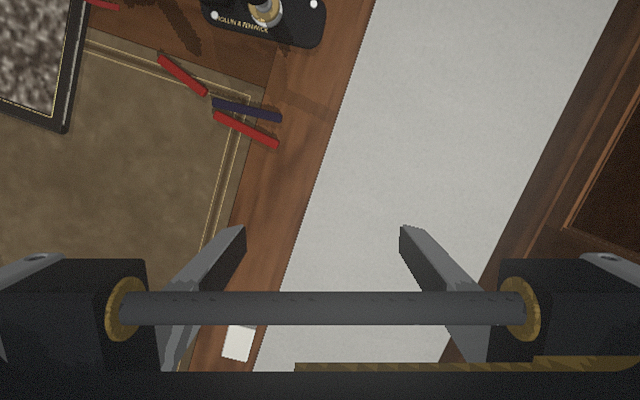

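```bash
python3 - <<'E'
from h import *
a=cv2.imread('pics/top0.png')
cv2.imwrite('pics/t1.png',cv2.resize(a[190:290,200:330],None,fx=6,fy=6,interpolation=cv2.INTER_CUBIC))
cv2.imwrite('pics/t2.png',cv2.resize(a[190:290,320:450],None,fx=6,fy=6,interpolation=cv2.INTER_CUBIC))
b=cv2.imread('pics/scene0.png')
cv2.imwrite('pics/s1.png',cv2.resize(b[200:360,290:430],None,fx=5,fy=5,interpolation=cv2.INTER_CUBIC)[:,:700][:800])
E
```

```text
(no output)
```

View pics/t1.png

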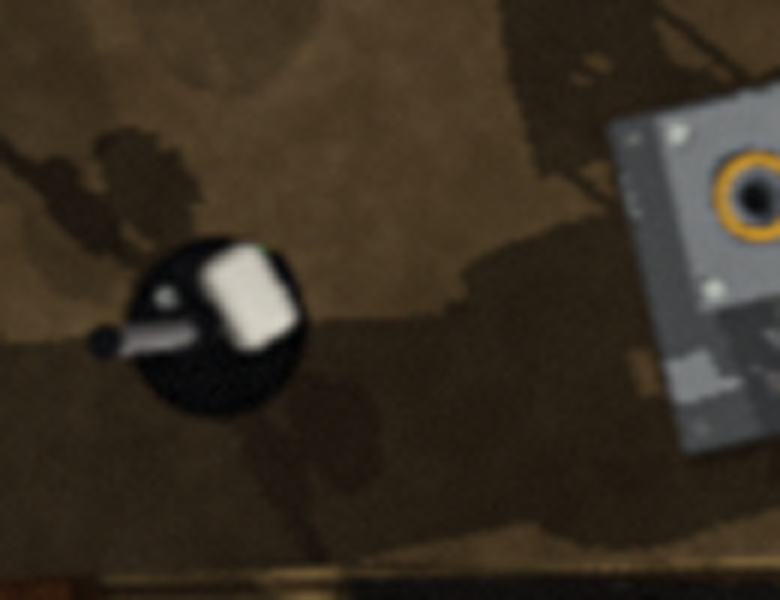

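View pics/t2.png

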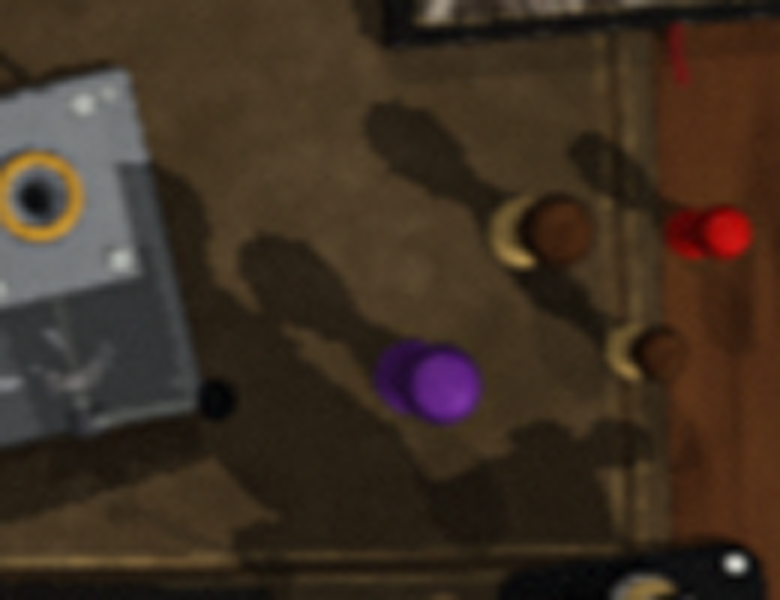

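View pics/s1.png

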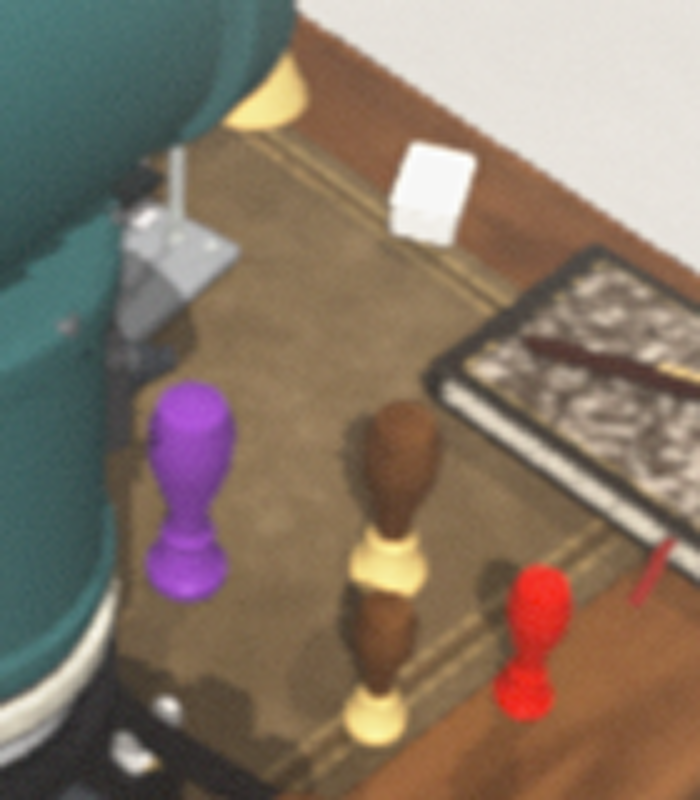

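```bash
cat >> h.py <<'E'
def ray(n,u,v,z):
    c=camera_params(n); K=c['intrinsics']; T=np.linalg.inv(c['world_to_cam'])
    d=T[:3,:3]@np.linalg.solve(K,[u,v,1]); o=T[:3,3]; return o+d*(z-o[2])/d[2]
def proj(n,p):
    c=camera_params(n); q=c['world_to_cam']@np.append(p,1); k=c['intrinsics']@q[:3]; return k[:2]/k[2],q[2]
def pt(n,u,v,d):
    c=camera_params(n); T=np.linalg.inv(c['world_to_cam'])
    return (T@np.append(np.linalg.solve(c['intrinsics'],[u,v,1])*d,1))[:3]
E
python3 - <<'E'
from h import *
np.set_printoptions(precision=4,suppress=True)
d=np.load('top0.npy')
print('seal handle',ray('top',430,248.5,.07), 'foot',ray('top',424.5,248.7,.006))
print('ring',ray('top',326.5,222.6,.129)); print('knob',ray('top',356,256.7,.131))
print('lens house',ray('top',241,239.5,.25))
for n,u,v in [('seal',430,248),('big',413,228),('ringplate',334,235),('ringrim',327,216),('knob',356,256),('house',241,239),('column',219,246),('purple',394,254),('red',441,229)]:
    print(n,pt('top',u,v,d[v,u]))
# plate corners
for u,v in [(301.5,210.5),(341,202)]: print(ray('top',u,v,.123))
s=np.load('scene0.npy')
for u,v in [(366,322),(369,290)]: print(pt('scene',u,v,s[v,u]))
E
```

```text
seal handle [ 0.4612 -0.4051  0.07  ] foot [ 0.4589 -0.4036  0.006 ]
ring [ 0.5416 -0.1066  0.129 ]
knob [ 0.4457 -0.1855  0.131 ]
lens house [0.5014 0.1135 0.25  ]
seal [ 0.4631 -0.4026  0.0812]
big [ 0.5212 -0.352   0.1002]
ringplate [ 0.5068 -0.127   0.1186]
ringrim [ 0.5598 -0.1084  0.1288]
knob [ 0.4481 -0.1846  0.1421]
house [0.5018 0.1322 0.1166]
column [0.4873 0.1596 0.3011]
purple [ 0.4496 -0.2943  0.1087]
red [ 0.5166 -0.4365  0.0803]
[ 0.577 -0.038  0.123]
[ 0.5982 -0.1487  0.123 ]
[ 0.4547 -0.4069  0.0766]
[ 0.5091 -0.3601  0.0931]
```

```bash
python3 - <<'E'
from h import *
np.set_printoptions(precision=3,suppress=True)
d=np.load('top0.npy')
print([pt('top',u,v,d[v,u]) for u,v in [(420,290),(440,292),(463,292),(410,292)]])
print(d[335:400:8,470:580:10])
E
```

```text
[array([ 0.337, -0.384,  0.013]), array([ 0.341, -0.419,  0.112]), array([ 0.343, -0.475,  0.137]), array([ 0.338, -0.343,  0.068])]
[[2.232 2.228 2.235 2.241 2.249 2.232 2.235 2.236 2.236 2.242 2.238]
 [2.241 2.225 2.227 2.227 2.24  2.219 2.231 2.231 2.236 2.226 2.248]
 [2.227 2.231 2.218 2.226 1.29  2.229 1.179 1.163 2.225 2.226 2.233]
 [2.223 2.22  2.231 2.231 1.185 1.231 1.166 1.164 2.217 2.225 2.233]
 [2.222 1.189 1.189 2.221 1.155 1.103 1.1   1.156 1.155 2.221 2.222]
 [2.226 1.157 1.156 1.111 1.096 1.065 0.989 0.962 0.95  0.935 0.933]
 [2.209 1.15  1.155 0.986 0.974 0.959 0.953 0.93  0.92  0.914 0.909]
 [0.983 0.969 0.96  0.945 0.935 0.922 0.913 0.908 0.908 0.904 0.913]
 [0.941 0.934 0.921 0.921 0.916 0.916 0.916 0.931 0.915 0.913 0.91 ]]
```

Call:
servo_tool(
  plan=[
    [1,0,0,0.064],
    [1,0,0,0],
    [1,0,0,0],
    [1,0,0,0],
    [1,0,0,0],
  ],
  jaw=0.65,
)

```text
clock: 0.78
eef_pos: [0.2735, -0.4991, 0.2022]
orientation: [-0.003, 0.996, 0.09, -0.001]
contact_force: [0.8, -1.1, 0.4]
opening: 0.0612
```

Call:
servo_tool(
  plan=[
    [1,-0.4,0,0],
    [1,-0.4,0,0],
    [1,-0.4,0,0],
    [1,-0.4,0,0],
    [1,-0.4,0,0],
  ],
)

```text
clock: 1.4
eef_pos: [0.3706, -0.4392, 0.2012]
orientation: [-0.004, 0.996, 0.09, -0.001]
contact_force: [-0.1, -0.8, 0.8]
opening: 0.0608
```

```bash
cat >> h.py <<'E'
from scipy.spatial.transform import Rotation as R
def pose():
    s=r.sense(); q=s['orientation']; M=np.eye(4); M[:3,:3]=R.from_quat([q[1],q[2],q[3],q[0]]).as_matrix(); M[:3,3]=s['eef_pos']; return M
def wT(M): return M@camera_params('wrist')['tool_from_camera']
def wray(M,u,v,z):
    T=wT(M); d=T[:3,:3]@np.linalg.solve(camera_params('wrist')['intrinsics'],[u,v,1]); o=T[:3,3]; return o+d*(z-o[2])/d[2]
def wpt(M,u,v,dep):
    return (wT(M)@np.append(np.linalg.solve(camera_params('wrist')['intrinsics'],[u,v,1])*dep,1))[:3]
def wproj(M,p):
    q=np.linalg.inv(wT(M))@np.append(p,1); k=camera_params('wrist')['intrinsics']@q[:3]; return k[:2]/k[2]
def look(n,name='wrist'):
    M=pose(); p,d=snapshot(name); save(n,p); np.savez(n+'.npz',M=M,d=d,p=p); return M,p,d
def yaw(M): return np.degrees(np.arctan2(M[1,0],M[0,0]))
E
python3 - <<'E'
from h import *
M,p,d=look('w1'); print(M[:3,3],yaw(M)); print(wproj(M,[.461,-.404,.07]))
E
```

```text
[ 0.37063464 -0.43923914  0.20118979] 10.378343544625295
[305.45852992  95.26386224]
```

View pics/w1.png

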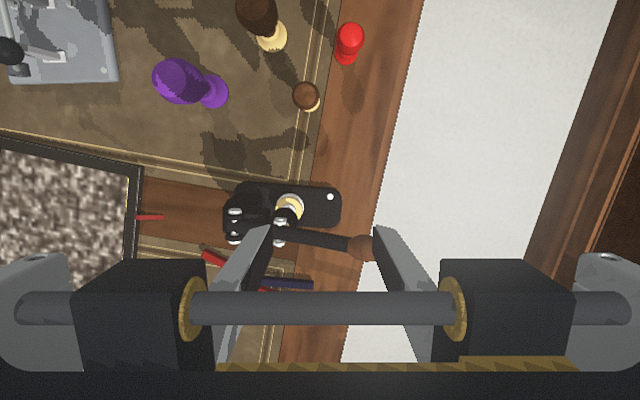

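```bash
python3 - <<'E'
from h import *
np.set_printoptions(precision=4,suppress=True)
z=np.load('w1.npz'); p=z['p']; d=z['d'];M=z['M']
save('w1c',cv2.resize(p[60:140,250:370],None,fx=6,fy=6,interpolation=cv2.INTER_CUBIC))
print(wpt(M,306,95,d[95,306]), wpt(M,304,92,d[92,304]))
E
```

```text
[ 0.4608 -0.405   0.0769] [ 0.4631 -0.4027  0.0767]
```

View pics/w1c.png

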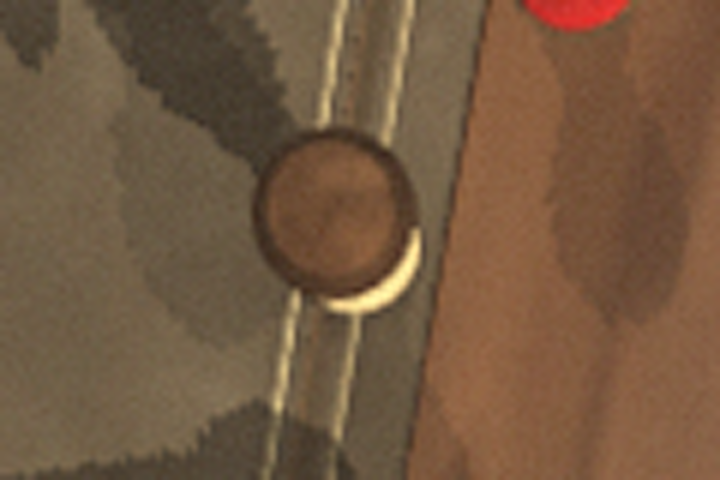

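```bash
python3 - <<'E'
from h import *
np.set_printoptions(precision=4,suppress=True)
z=np.load('w1.npz');M=z['M']
q=wray(M,306,95.4,.062);print(q, M[:3,:3].T@(q-M[:3,3]), M[:3,:3])
for c in [(.461,-.4045),(.462,-.404)]:
  a=np.linspace(0,2*np.pi,73)
  for rad,zz in ((.014,.06),(.013,.004)):
    P=np.array([wproj(M,[c[0]+rad*np.cos(t),c[1]+rad*np.sin(t),zz]) for t in a]); P=(P-[250,60])*6; print(c,zz,P.min(0),P.max(0))
E
```

```text
[ 0.4616 -0.404   0.062 ] [ 0.096  -0.0173  0.1392] [[ 0.9836  0.1801 -0.0028]
 [ 0.1801 -0.9836  0.0069]
 [-0.0015 -0.0073 -1.    ]]
(0.461, -0.4045) 0.06 [253.958  126.9308] [424.8751 306.6362]
(0.461, -0.4045) 0.004 [288.3736 172.2989] [422.9741 313.3655]
(0.462, -0.404) 0.06 [251.9108 119.8811] [422.9692 299.8872]
(0.462, -0.404) 0.004 [286.6618 166.3674] [421.3568 307.6342]
```

Call:
servo_tool(
  plan=[
    [0.95,-0.17,0,0],
    [0.95,-0.17,0,0],
    [0.95,-0.17,0,0],
    [0.95,-0.17,0,0],
    [0.8,-0.1,0,0],
  ],
)

```text
clock: 2.08
eef_pos: [0.4648, -0.4041, 0.201]
orientation: [-0.004, 0.996, 0.092, -0.001]
contact_force: [0.5, -1.7, 0.4]
opening: 0.0609
```

```bash
python3 - <<'E'
from h import *
M=pose(); print(M[:3,:3].T@(np.array([.4613,-.4043,.036])-M[:3,3]),yaw(M))
E
```

```text
[-0.00334919  0.00093767  0.16495978] 10.517923676845628
```

Call:
servo_tool(
  plan=[
    [-0.17,0.05,0.9,0],
    [0,0,1,0],
    [0,0,1,0],
    [0,0,1,0],
    [0,0,1,0],
  ],
)

```text
clock: 2.7
eef_pos: [0.4593, -0.4055, 0.096]
orientation: [-0.004, 0.996, 0.091, -0.003]
contact_force: [-1.4, 0.6, -0.7]
opening: 0.0609
```

```bash
python3 - <<'E'
from h import *
M=pose(); print(M[:3,3],M[:3,:3].T@(np.array([.4613,-.4043,.036])-M[:3,3]),yaw(M))
look('w2')
E
```

```text
[ 0.45925523 -0.40550282  0.09601321] [ 0.00249877 -0.00029519  0.06000735] 10.48790060109772
```

View pics/w2.png

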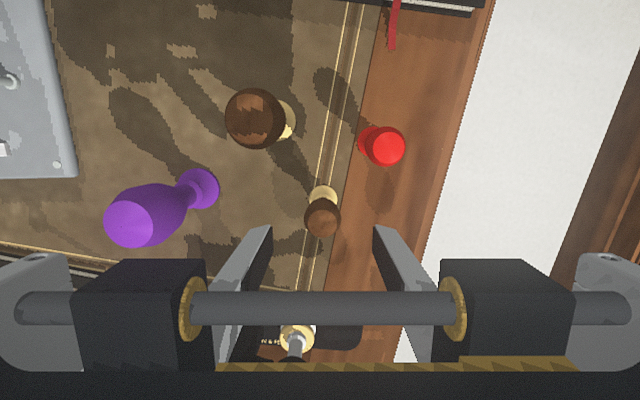

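```bash
python3 - <<'E'
from h import *
np.set_printoptions(precision=4,suppress=True)
z=np.load('w2.npz');M=z['M'];p=z['p']
save('w2c',cv2.resize(p[170:250,270:380],None,fx=6,fy=6,interpolation=cv2.INTER_CUBIC))
a=np.linspace(0,2*np.pi,73)
for c in [(.461,-.4045),(.463,-.404)]:
  for rad,zz in ((.014,.06),(.013,.002)):
    P=np.array([wproj(M,[c[0]+rad*np.cos(t),c[1]+rad*np.sin(t),zz]) for t in a]); P=(P-[270,170])*6; print(c,zz,P.min(0),P.max(0))
E
```

```text
(0.461, -0.4045) 0.06 [206.0381 180.1317] [438.3638 402.2943]
(0.461, -0.4045) 0.002 [237.3796  93.1607] [409.6927 260.4888]
(0.463, -0.404) 0.06 [204.7561 163.2652] [437.5949 386.413 ]
(0.463, -0.404) 0.002 [236.4114  79.5926] [409.0283 247.5129]
```

View pics/w2c.png

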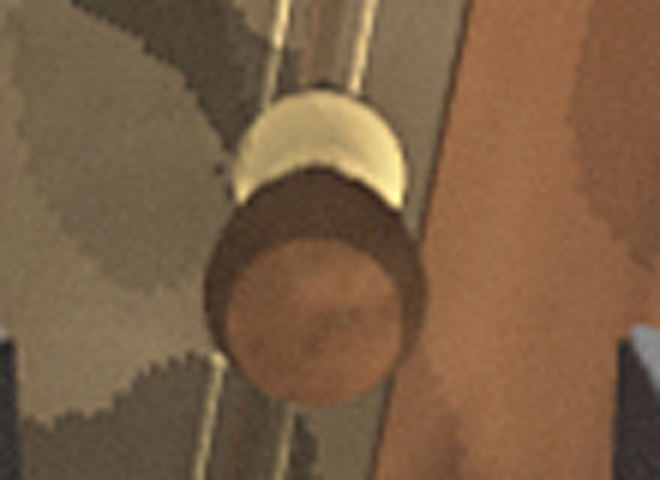

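Call:
servo_tool(
  plan=[
    [0.15,-0.02,1,0],
    [0,0,1,0],
    [0,0,0.85,0],
    [0,0,0,0],
    [0,0,0,0],
  ],
)

```text
clock: 3.38
eef_pos: [0.4561, -0.4025, 0.0305]
orientation: [-0.008, 0.996, 0.09, -0.007]
contact_force: [0.5, -0.5, 0.4]
opening: 0.0611
```

```bash
python3 - <<'E'
from h import *
M=pose(); print(M[:3,3],M[:3,:3].T@(np.array([.462,-.404,.036])-M[:3,3]),yaw(M))
E
```

```text
[ 0.45612077 -0.40249124  0.03052876] [ 0.00544669  0.00243952 -0.00558197] 10.306870053849703
```

Call:
servo_tool(
  plan=[
    [0.3,0.1,-0.28,0],
    [0,0,0,0],
    [0,0,0,0],
    [0,0,0,0],
    [0,0,0,0],
  ],
)

```text
clock: 4.0
eef_pos: [0.4645, -0.4049, 0.0397]
orientation: [-0.006, 0.996, 0.09, -0.005]
contact_force: [0.6, 0.8, 0.2]
opening: 0.0609
```

```bash
python3 - <<'E'
from h import *
M=pose(); print(M[:3,3],M[:3,:3].T@(np.array([.462,-.404,.036])-M[:3,3]),yaw(M),M[:3,2])
E
```

```text
[ 0.46448605 -0.40494633  0.03967058] [-0.00224266 -0.00132991  0.00370823] 10.32027345560338 [-0.0112387   0.01072249 -0.99987935]
```

Call:
servo_tool(
  plan=[
    [-0.1,-0.06,0.12,0],
    [0,0,0,0],
    [0,0,0,0],
    [0,0,0,0],
    [0,0,0,0],
  ],
  jaw=0.2,
)

```text
clock: 4.62
eef_pos: [0.4617, -0.4038, 0.0366]
orientation: [-0.006, 0.996, 0.09, -0.005]
contact_force: [0.0, -0.8, 0.1]
opening: 0.0248
```

```bash
python3 - <<'E'
from h import *
M=pose(); print(M[:3,3],M[:3,:3].T@(np.array([.462,-.404,.036])-M[:3,3]),yaw(M),M[:3,2])
look('w3')
E
```

```text
[ 0.46170281 -0.40382092  0.03658085] [0.00026601 0.00023708 0.00057516] 10.314598026979215 [-0.01203689  0.01134572 -0.99986318]
```

View pics/w3.png

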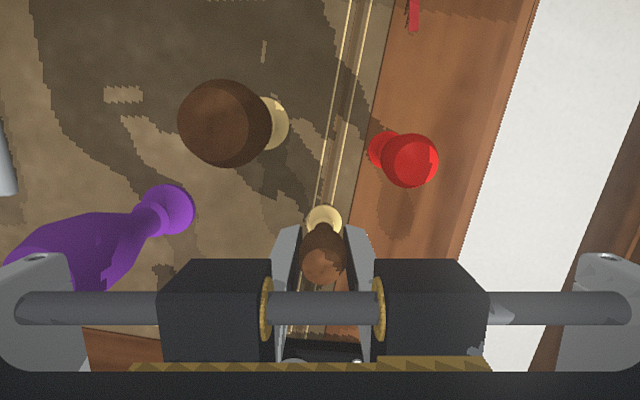

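Call:
servo_tool(
  plan=[
    [0,0,0,0],
    [0,0,0,0],
    [0,0,-0.5,0],
    [0,0,-1,0],
    [0,0,-1,0],
  ],
  jaw=0,
)

```text
clock: 5.3
eef_pos: [0.4611, -0.403, 0.086]
orientation: [-0.009, 0.996, 0.09, -0.007]
contact_force: [0.6, -0.6, -1.9]
opening: 0.025
```

```bash
python3 - <<'E'
from h import *
M=pose(); print(M[:3,3],M[:3,:3].T@(np.array([.5416,-.1066,.20])-M[:3,3]),yaw(M),M[:3,2])
look('w4')
E
```

```text
[ 0.46109879 -0.40298744  0.08601473] [ 0.13081372 -0.27924579 -0.11058103] 10.320172158715195 [-0.01598417  0.01573051 -0.9997485 ]
```

View pics/w4.png

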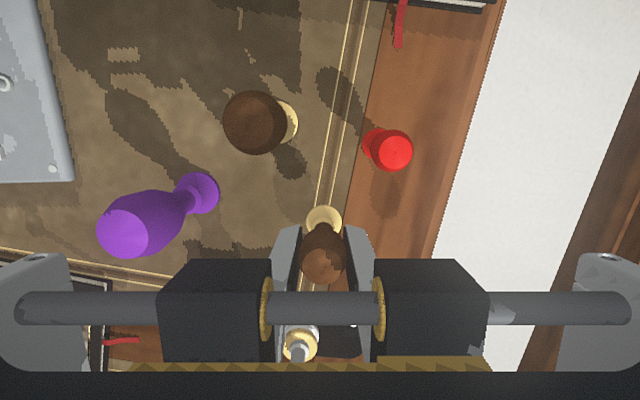

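Call:
servo_tool(
  plan=[
    [0,0,-1,0],
    [0,0,-1,0],
    [0,0,-1,0],
    [0.2,-0.5,-1,0],
    [0.5,-1,-1,0],
  ],
)

```text
clock: 5.98
eef_pos: [0.4714, -0.372, 0.1921]
orientation: [-0.008, 0.996, 0.089, -0.006]
contact_force: [0.8, 0.1, -1.1]
opening: 0.025
```

```bash
python3 - <<'E'
from h import *
M=pose(); print(M[:3,3],M[:3,:3].T@(np.array([.5416,-.1066,.20])-M[:3,3]),yaw(M),M[:3,2])
E
```

```text
[ 0.47139619 -0.3720472   0.19206003] [ 0.11600675 -0.24893721 -0.00515111] 10.200300830282902 [-0.01384733  0.01416267 -0.99980382]
```

Call:
servo_tool(
  plan=[
    [0.25,-1,-0.1,0],
    [0.25,-1,-0.1,0],
    [0.25,-1,-0.1,0],
    [0.25,-1,0,0],
    [0.25,-1,0,0],
  ],
)

```text
clock: 6.6
eef_pos: [0.479, -0.2596, 0.2001]
orientation: [-0.008, 0.996, 0.09, -0.006]
contact_force: [0.4, -0.6, -1.6]
opening: 0.0249
```

Call:
servo_tool(
  plan=[
    [0.25,-1,0,0],
    [0.25,-1,0,0],
    [0.25,-1,0,0],
    [0.25,-1,0,0],
    [0.25,-1,0,0],
  ],
)

```text
clock: 7.22
eef_pos: [0.4855, -0.1493, 0.2011]
orientation: [-0.008, 0.996, 0.09, -0.006]
contact_force: [-0.2, 0.6, -1.4]
opening: 0.025
```

```bash
python3 - <<'E'
from h import *
M=pose(); print(M[:3,3],M[:3,:3].T@(np.array([.5416,-.1066,.20])-M[:3,3]),yaw(M),M[:3,2])
look('w5')
E
```

```text
[ 0.48551317 -0.1493469   0.20106243] [ 0.06288378 -0.03192072  0.00092553] 10.388841212574995 [-0.01422563  0.01546774 -0.99977917]
```

View pics/w5.png

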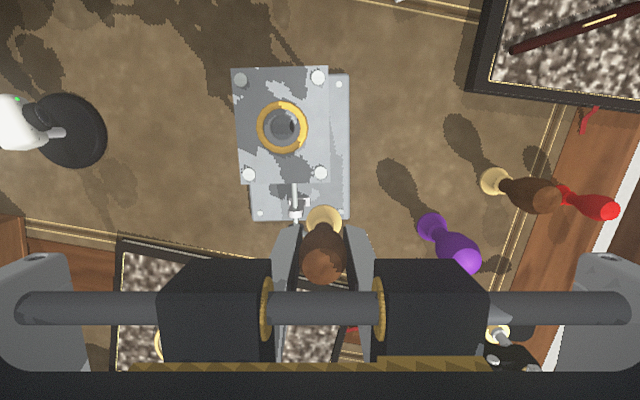

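```bash
python3 - <<'E'
from h import *
np.set_printoptions(precision=4,suppress=True)
z=np.load('w5.npz');M=z['M'];p=z['p'];d=z['d']
a=cv2.resize(p[90:250,240:370],None,fx=5,fy=5,interpolation=cv2.INTER_CUBIC); save('w5c',a[:600*1][:, :650]); save('w5d',a[400:])
b=cv2.resize(p[70:170,0:120],None,fx=6,fy=6,interpolation=cv2.INTER_CUBIC); save('w5e',b)
hsv=cv2.cvtColor(p,cv2.COLOR_RGB2HSV); m=((hsv[...,0]>14)&(hsv[...,0]<30)&(hsv[...,1]>110)&(hsv[...,2]>120)).astype(np.uint8); m[:, :250]=0;m[:,315:]=0;m[:95]=0;m[160:]=0
c,_=cv2.findContours(m,cv2.RETR_EXTERNAL,cv2.CHAIN_APPROX_NONE); c=max(c,key=len)
e=cv2.fitEllipse(cv2.convexHull(c)); print(e, wray(M,*e[0],.129))
t=np.linspace(0,2*np.pi,73)
for cc in [(.5416,-.1066),(.54,-.108)]:
  for rad,zz in ((.0215,.129),(.0155,.129)):
    P=np.array([wproj(M,[cc[0]+rad*np.cos(x),cc[1]+rad*np.sin(x),zz]) for x in t]); print(cc,rad,P.min(0),P.max(0))
x,y,w,h=cv2.boundingRect(c);print(x,y,x+w,y+h)
for u,v in [(250,95),(290,165),(320,120)]: print(wpt(M,u,v,d[v,u]))
E
```

```text
((281.5262145996094, 126.96366119384766), (50.58694839477539, 53.03546142578125), 149.33677673339844) [ 0.5438 -0.1033  0.129 ]
(0.5416, -0.1066) 0.0215 [258.0432 102.0356] [312.4429 157.8997]
(0.5416, -0.1066) 0.0155 [265.6169 110.1272] [304.835  150.3922]
(0.54, -0.108) 0.0215 [259.5306 104.509 ] [313.8374 160.1711]
(0.54, -0.108) 0.0155 [267.0911 112.5708] [306.2425 152.6902]
256 101 308 154
[ 0.5633 -0.074   0.1218]
[ 0.5141 -0.1138  0.1209]
[ 0.5545 -0.132   0.1227]
```

View pics/w5c.png

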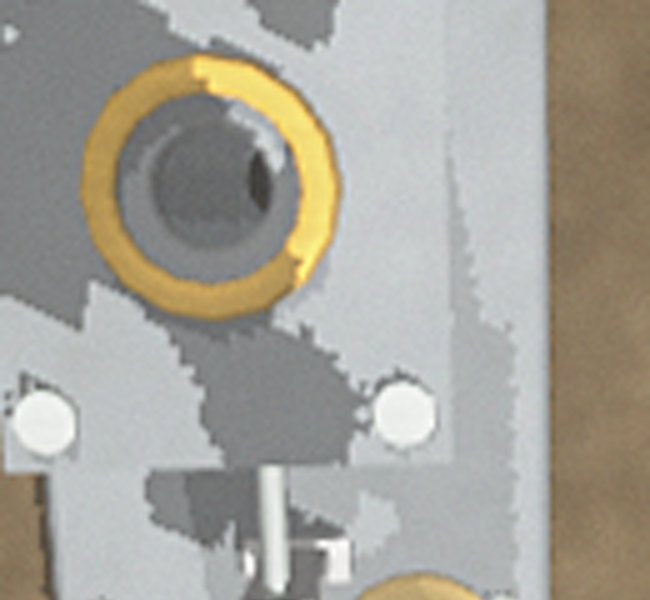

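View pics/w5d.png

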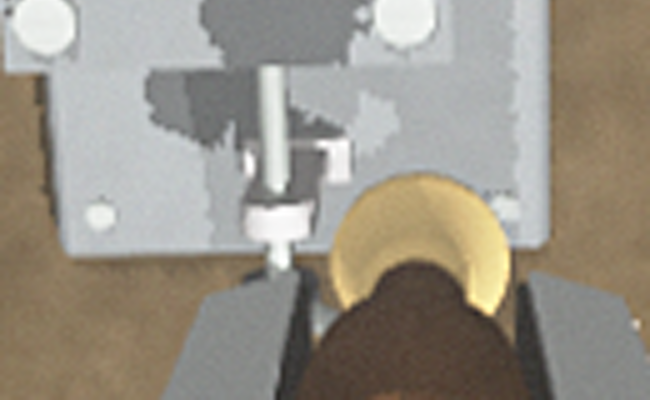

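View pics/w5e.png

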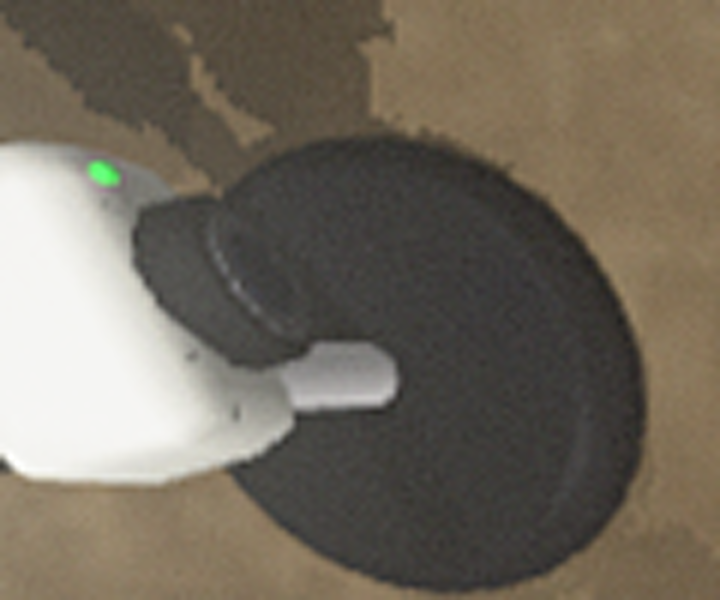

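```bash
cat >> h.py <<'E'
def tray(u,v,zt):
    c=camera_params('wrist'); T=c['tool_from_camera']; d=T[:3,:3]@np.linalg.solve(c['intrinsics'],[u,v,1]); o=T[:3,3]; return o+d*(zt-o[2])/d[2]
E
python3 - <<'E'
from h import *
np.set_printoptions(precision=4,suppress=True)
z=np.load('w5.npz');M=z['M'];d=z['d']
print('foot l/r/top',[tray(u,v,.035) for u,v in [(306,221),(342.2,221),(324,204.4)]])
for zt in (.072,.078): print('ring',zt,tray(282.1,127.5,zt))
print('world',wray(M,282.1,127.5,.129))
print(M[:3,:3].T@np.array([0,0,1.]))
# lens
for u,v in [(44,117),(47,120),(40,112),(20,110),(10,120),(17,98)]: print((u,v),wpt(M,u,v,d[v,u]))
E
```

```text
foot l/r/top [array([ 0.0007, -0.0131,  0.035 ]), array([0.0007, 0.013 , 0.035 ]), array([ 0.0131, -0.0002,  0.035 ])]
ring 0.072 [ 0.066  -0.0331  0.072 ]
ring 0.078 [ 0.066  -0.0338  0.078 ]
world [ 0.5435 -0.1038  0.129 ]
[-0.0112 -0.0178 -0.9998]
(44, 117) [0.5115 0.1173 0.0904]
(47, 120) [0.5089 0.1165 0.0884]
(40, 112) [0.5157 0.118  0.0935]
(20, 110) [0.5158 0.1252 0.1046]
(10, 120) [0.5068 0.1274 0.1117]
(17, 98) [0.5253 0.1282 0.1035]
```

Call:
servo_tool(
  plan=[
    [0.6,-0.6,0,0],
    [0.6,-0.6,0,0],
    [0.5,-0.25,0.5,0],
    [0.3,0,0,0],
    [0,0,0,0],
  ],
)

```text
clock: 7.9
eef_pos: [0.521, -0.109, 0.1902]
orientation: [-0.009, 0.996, 0.092, -0.007]
contact_force: [-0.7, -0.4, -1.4]
opening: 0.0252
```

```bash
cat > m.py <<'E'
from h import *
import sys
np.set_printoptions(precision=4,suppress=True)
n=sys.argv[1]
M,p,d=look(n); print(M[:3,3],yaw(M),M[:3,2])
save(n+'c',cv2.resize(p[int(sys.argv[2]):int(sys.argv[3]),240:370],None,fx=6,fy=6,interpolation=cv2.INTER_CUBIC))
E
python3 m.py w6 140 240
```

```text
[ 0.521  -0.109   0.1902] 10.568071476744036 [-0.0149  0.0163 -0.9998]
```

View pics/w6.png

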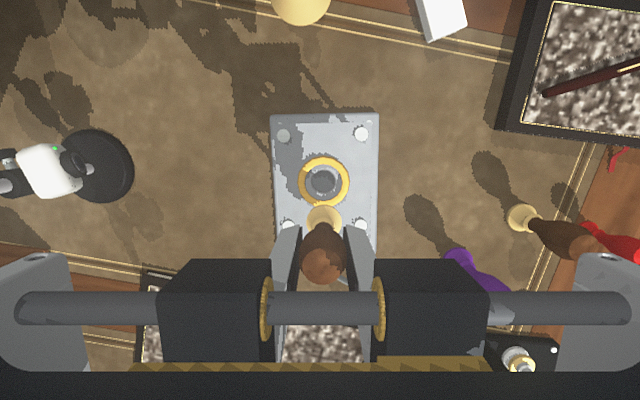

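View pics/w6c.png

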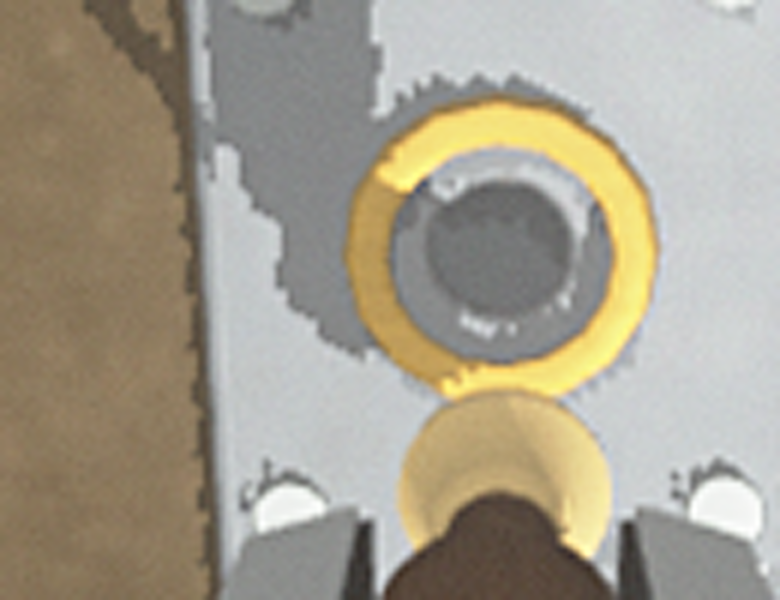

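```bash
python3 - <<'E'
from h import *
np.set_printoptions(precision=4,suppress=True)
z=np.load('w6.npz');M=z['M'];d=z['d']
f=[tray(u,v,.035) for u,v in [(306.3,221),(342,221),(324.2,204.6)]]; print('foot',f)
w=wray(M,323.8,181.7,.129); fw=(M@[f[2][0]-.013,(f[0][1]+f[1][1])/2,.0366,1])[:3]
print('ring',w,'foot',fw,'delta world',w-fw,'tool',M[:3,:3].T@(w-fw))
t=np.linspace(0,2*np.pi,73)
P=np.array([wproj(M,[w[0]+.0215*np.cos(x),w[1]+.0215*np.sin(x),.129]) for x in t]);P=(P-[240,140])*6; print(P.min(0),P.max(0))
for u,v in [(75,160),(78,163),(72,157),(70,160),(45,165)]: print((u,v),wpt(M,u,v,d[v,u]))
p=z['p'];save('w6e',cv2.resize(p[120:220,0:140],None,fx=5,fy=5,interpolation=cv2.INTER_CUBIC))
E
```

```text
foot [array([ 0.0007, -0.0129,  0.035 ]), array([0.0007, 0.0128, 0.035 ]), array([ 0.0129, -0.    ,  0.035 ])]
ring [ 0.5444 -0.1032  0.129 ] foot [ 0.5203 -0.1083  0.1536] delta world [ 0.024   0.0051 -0.0246] tool [ 0.0248 -0.0002  0.0243]
[338.5157  84.7623] [667.5264 408.5327]
(75, 160) [0.5157 0.1175 0.0956]
(78, 163) [0.5129 0.1165 0.0936]
(72, 157) [0.5183 0.1188 0.0973]
(70, 160) [0.5165 0.1172 0.1015]
(45, 165) [0.5103 0.132  0.1096]
```

View pics/w6e.png

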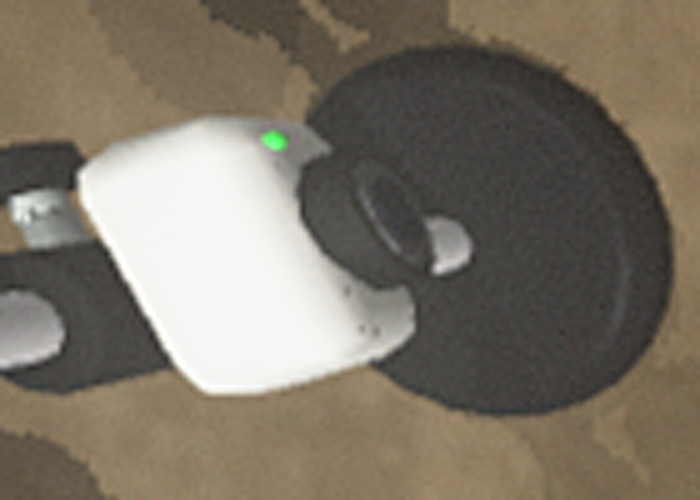

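```bash
python3 - <<'E'
from h import *
np.set_printoptions(precision=4,suppress=True)
for n,pts in (('w6',[(301,182),(324,160),(346,182),(324,186),(360,160),(348,150)]),('w5',[(260,127),(304,127),(282,105),(282,150)])):
  z=np.load(n+'.npz');M=z['M'];d=z['d']
  for u,v in pts: print((u,v),d[v,u],wpt(M,u,v,d[v,u]))
  if n=='w6': print(d[156:166,324], d[182,296:306])
E
```

```text
(301, 182) 0.2452699 [ 0.5402 -0.0856  0.1264]
(324, 160) 0.23902588 [ 0.561  -0.1002  0.128 ]
(346, 182) 0.243094 [ 0.5472 -0.1205  0.1279]
(324, 186) 0.3134162 [ 0.5268 -0.1058  0.0601]
(360, 160) 0.2454147 [ 0.5655 -0.1284  0.1211]
(348, 150) 0.24437264 [ 0.5714 -0.1175  0.1204]
[0.2395 0.2401 0.2389 0.2408 0.239  0.24   0.2396 0.2403 0.2466 0.2464] [0.2506 0.2473 0.2447 0.2449 0.2439 0.2453 0.2444 0.2446 0.245  0.2498]
(260, 127) 0.24337447 [ 0.5407 -0.0866  0.1291]
(304, 127) 0.2441451 [ 0.547  -0.1206  0.1277]
(282, 105) 0.24078353 [ 0.5603 -0.1009  0.1272]
(282, 150) 0.24891666 [ 0.526  -0.1062  0.1276]
```

Call:
servo_tool(
  plan=[
    [0.6,0,0.3,0],
    [0.5,0,0.3,0],
    [0.1,0,0.1,0],
    [0,0,0,0],
    [0,0,0,0],
  ],
)

```text
clock: 8.57
eef_pos: [0.5455, -0.1051, 0.1744]
orientation: [-0.009, 0.996, 0.091, -0.007]
contact_force: [-0.2, 0.9, -1.5]
opening: 0.0248
```

```bash
python3 m.py w7 150 250
```

```text
[ 0.5455 -0.1051  0.1744] 10.46043821209441 [-0.0162  0.0163 -0.9997]
```

View pics/w7c.png

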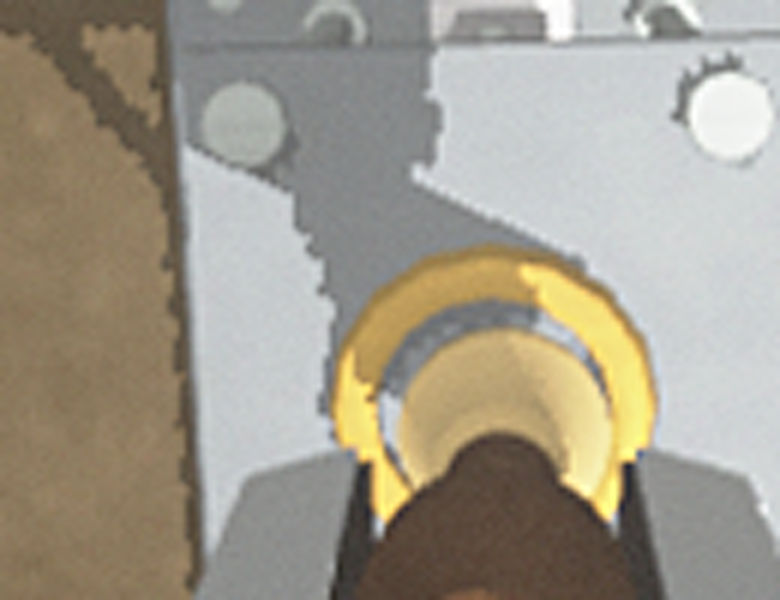

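```bash
python3 - <<'E'
from h import *
np.set_printoptions(precision=4,suppress=True)
print('ring front out',tray(322,150+243/6,.0454),'in',tray(322,150+299/6,.0454),'foot',tray(322,204.5,.035))
print('ring L/R',tray(240+333/6,218,.0454),tray(240+656/6,218,.0454),'foot',tray(240+398/6,221,.035),tray(240+613/6,221,.035))
z=np.load('w7.npz');M=z['M'];d=z['d']
u=[150+245//6+k for k in range(-2,10)]; print(d[u,322])
E
```

```text
ring front out [ 0.021  -0.0016  0.0454] in [ 0.0139 -0.0016  0.0454] foot [ 0.013  -0.0016  0.035 ]
ring L/R [-0.0002 -0.0216  0.0454] [-0.0002  0.019   0.0454] foot [ 0.0007 -0.0129  0.035 ] [0.0007 0.013  0.035 ]
[0.2359 0.2351 0.2334 0.2305 0.2312 0.2314 0.2299 0.2292 0.2299 0.2303
 0.2308 0.2369]
```

Call:
servo_tool(
  plan=[
    [0,-0.07,0,0],
    [0,0,0.2,0],
    [0,0,0.2,0],
    [0,0,0,0],
    [0,0,0,0],
  ],
)

```text
clock: 9.25
eef_pos: [0.5448, -0.1036, 0.1664]
orientation: [-0.009, 0.996, 0.091, -0.007]
contact_force: [0.4, -0.2, -1.2]
opening: 0.0251
```

```bash
python3 m.py w8 150 250
```

```text
[ 0.5448 -0.1036  0.1664] 10.442713425273372 [-0.0152  0.0159 -0.9998]
```

View pics/w8c.png

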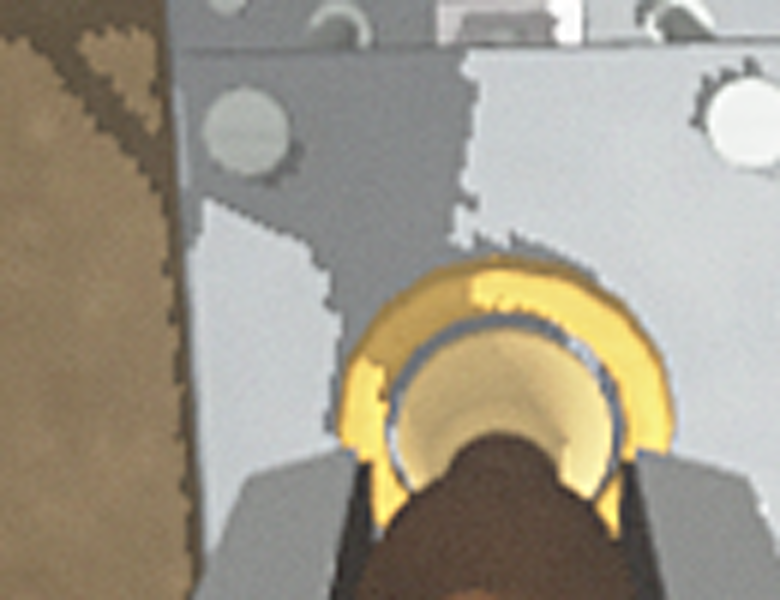

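Call:
servo_tool(
  plan=[
    [0.02,0,0.2,0],
    [0,0,0.1,0],
    [0,0,0,0],
    [0,0,0,0],
    [0,0,0,0],
  ],
)

```text
clock: 9.93
eef_pos: [0.5451, -0.1034, 0.16]
orientation: [-0.009, 0.996, 0.091, -0.007]
contact_force: [-0.1, 0.6, -1.0]
opening: 0.0248
```

```bash
python3 m.py w9 150 250
```

```text
[ 0.5451 -0.1034  0.16  ] 10.441043566763092 [-0.0152  0.0159 -0.9998]
```

View pics/w9c.png

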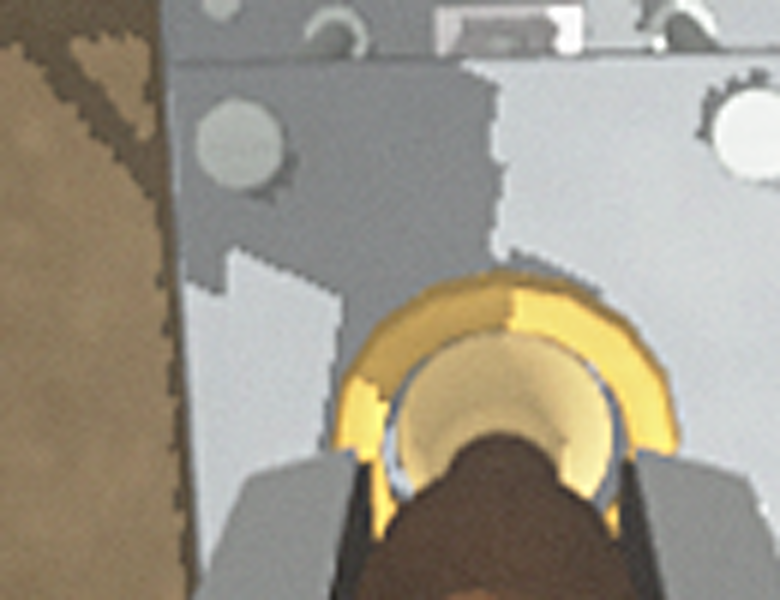

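Call:
servo_tool(
  plan=[
    [-0.03,0,0.05,0],
    [0,0,0.05,0],
    [0,0,0,0],
    [0,0,0,0],
    [0,0,0,0],
  ],
)

```text
clock: 10.6
eef_pos: [0.5452, -0.1036, 0.1596]
orientation: [-0.008, 0.996, 0.091, -0.006]
contact_force: [-0.1, 0.7, 0.4]
opening: 0.0248
```

Call:
servo_tool(
  plan=[
    [0,0,0,0],
    [0,0,0,0],
    [0,0,0,0],
    [0,0,0,0],
    [0,0,0,0],
  ],
  jaw=0.6,
)

```text
clock: 11.22
eef_pos: [0.5451, -0.1037, 0.1591]
orientation: [-0.008, 0.996, 0.091, -0.006]
contact_force: [-0.5, -0.3, -0.1]
opening: 0.0565
```

```bash
python3 m.py w10 150 250
```

```text
[ 0.5451 -0.1037  0.1591] 10.440414114336592 [-0.0131  0.0153 -0.9998]
```

View pics/w10c.png

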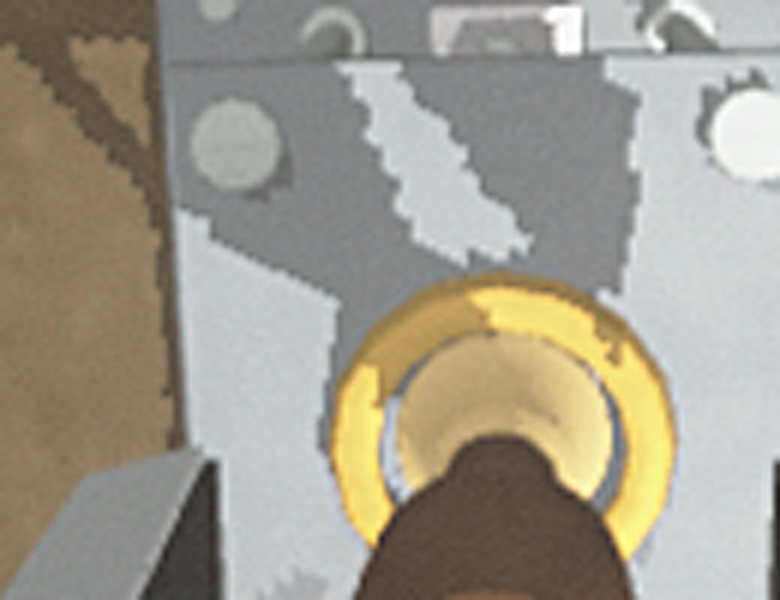

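Call:
servo_tool(
  plan=[
    [0,0,-0.5,0],
    [0,0,-1,0],
    [0,0,-1,0],
    [0,0,-1,0],
    [0,0,-0.7,0],
  ],
)

```text
clock: 11.9
eef_pos: [0.5459, -0.105, 0.2471]
orientation: [-0.008, 0.996, 0.091, -0.006]
contact_force: [-0.1, -0.4, -0.5]
opening: 0.0565
```

```bash
python3 m.py w11 150 250; python3 -c "
from h import *
print(r.sense()['joint_positions'])"
```

```text
[ 0.5459 -0.105   0.2471] 10.443551919641022 [-0.0136  0.0154 -0.9998]
[-0.29881356  0.10815668  1.26227151  0.01096644  1.78513739  1.09208943]
```

View pics/w11.png

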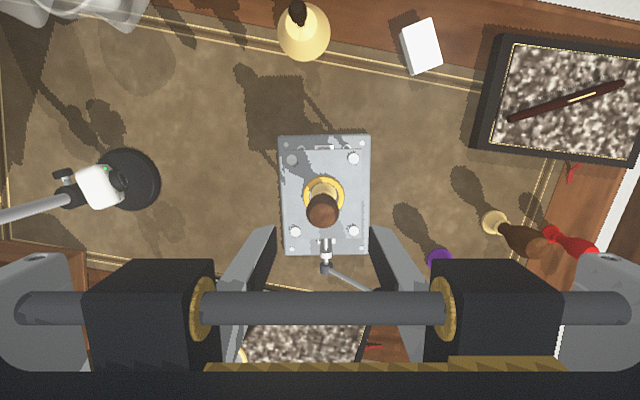

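Call:
servo_tool(
  plan=[
    [-1,0.5,0,0],
    [-1,0.5,0,0],
    [-1,0.5,0,0],
    [-1,0.5,0,0],
    [-1,0.5,0,0],
  ],
  jaw=0.5,
)

```text
clock: 12.58
eef_pos: [0.4489, -0.1765, 0.2458]
orientation: [-0.008, 0.996, 0.09, -0.008]
contact_force: [0.4, 0.9, 0.6]
opening: 0.047
```

Call:
servo_tool(
  plan=[
    [0,0,0,-0.085],
    [0,0,0,-0.085],
    [0,0,0,-0.085],
    [0,0,0,-0.085],
    [0,0,0,-0.085],
  ],
)

```text
clock: 13.2
eef_pos: [0.4383, -0.1805, 0.2414]
orientation: [-0.014, 0.855, 0.518, -0.006]
contact_force: [0.7, 0.2, -0.8]
opening: 0.0474
```

Call:
servo_tool(
  plan=[
    [0,0,0,-0.085],
    [0,0,0,-0.085],
    [0,0,0,-0.085],
    [0,0,0,-0.07],
    [0,0,0,0],
  ],
)

```text
clock: 13.82
eef_pos: [0.4292, -0.183, 0.2368]
orientation: [-0.02, 0.627, 0.779, -0.002]
contact_force: [-0.3, -0.0, -0.7]
opening: 0.0467
```

```bash
python3 m.py w12 150 250; python3 -c "
from h import *
M=pose();print(M[:3,:3].T@(np.array([.448,-.181,.131])-M[:3,3]), wproj(M,[.448,-.181,.131]))"
```

```text
[ 0.4292 -0.183   0.2368] 102.29822014566247 [-0.0336  0.0211 -0.9992]
[-0.00498461  0.02173565  0.1051253 ] [345.02178008 205.88179718]
```

View pics/w12.png

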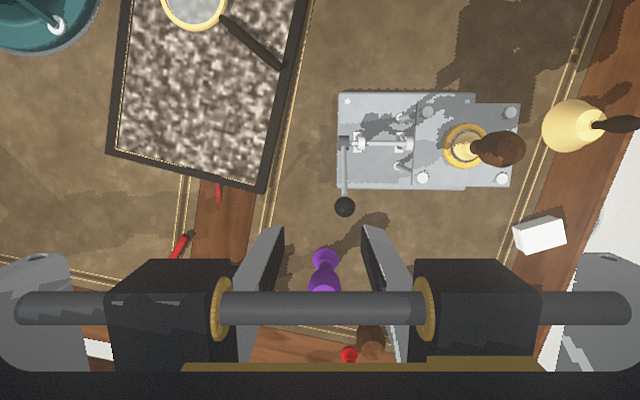

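Call:
servo_tool(
  plan=[
    [-0.25,0.9,0,0.015],
    [0,0.2,0.8,0],
    [0,0,1,0],
    [0,0,1,0],
    [0,0,0,0],
  ],
)

```text
clock: 14.5
eef_pos: [0.4459, -0.1821, 0.1742]
orientation: [-0.023, 0.643, 0.766, -0.004]
contact_force: [0.4, -0.7, 1.4]
opening: 0.0468
```

```bash
python3 m.py w13 150 250; python3 -c "
from h import *
M=pose();print(M[:3,:3].T@(np.array([.448,-.181,.131])-M[:3,3]), wproj(M,[.448,-.181,.131]))"
```

```text
[ 0.4459 -0.1821  0.1742] 99.935696231979 [-0.0394  0.0234 -0.9989]
[-0.00014007  0.00321364  0.04432538] [326.42048328 220.26893229]
```

View pics/w13.png

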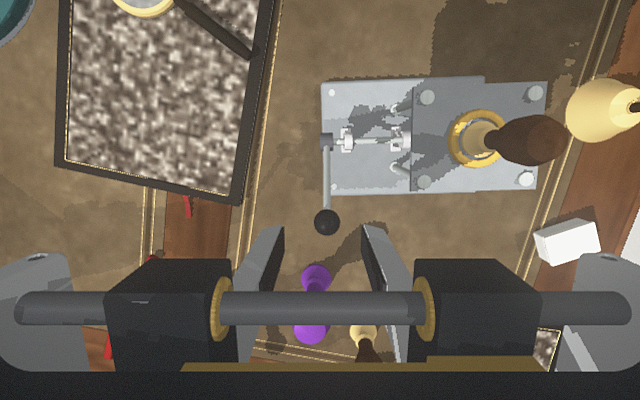

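Call:
servo_tool(
  plan=[
    [0,0.16,1,0],
    [0,0,1,0],
    [0,0,0.8,0],
    [0,0,0,0],
    [0,0,0,0],
  ],
)

```text
clock: 15.18
eef_pos: [0.4491, -0.182, 0.1219]
orientation: [-0.018, 0.643, 0.765, -0.003]
contact_force: [0.6, 0.4, 0.5]
opening: 0.0468
```

```bash
python3 m.py w14 150 250; python3 -c "
from h import *
M=pose();print(M[:3,:3].T@(np.array([.448,-.181,.131])-M[:3,3]), wproj(M,[.448,-.181,.131]))"
```

```text
[ 0.4491 -0.182   0.1219] 99.86938788757926 [-0.031   0.0184 -0.9993]
[ 0.00137223 -0.00112849 -0.00900333] [320.25125854 245.26855655]
```

View pics/w14.png

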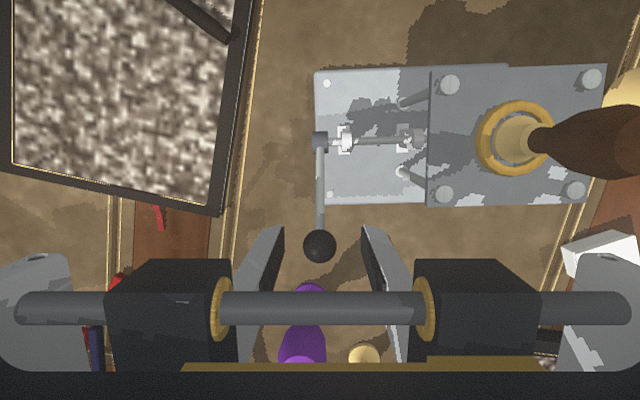

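Call:
servo_tool(
  plan=[
    [0.07,-0.05,0.4,0],
    [0,0,0,0],
    [0,0,0,0],
    [0,0,0,0],
    [0,0,0,0],
  ],
  jaw=0,
)

```text
clock: 15.85
eef_pos: [0.447, -0.1812, 0.1149]
orientation: [-0.018, 0.644, 0.765, -0.004]
contact_force: [-0.8, -0.3, -0.3]
opening: 0.0183
```

```bash
python3 m.py w15 150 250; python3 -c "
from h import *
M=pose();print(M[:3,:3].T@(np.array([.448,-.181,.131])-M[:3,3]), wproj(M,[.448,-.181,.131]))"
```

```text
[ 0.447  -0.1812  0.1149] 99.8535684876989 [-0.0317  0.0168 -0.9994]
[ 0.000384    0.00055031 -0.01614552] [323.16638082 251.7422007 ]
```

View pics/w15.png

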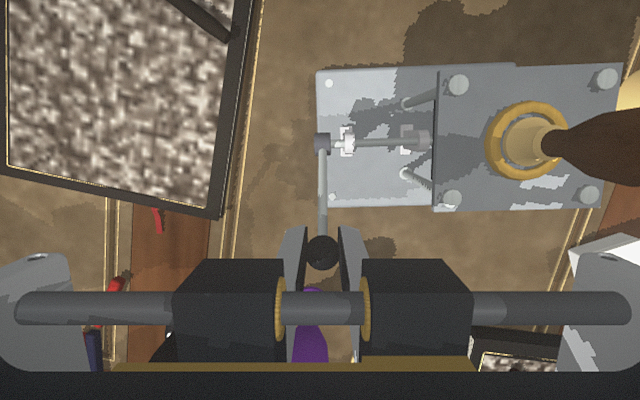

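Call:
servo_tool(
  plan=[
    [0.28,-0.005,-0.2,0],
    [0.28,-0.005,-0.18,0],
    [0.3,-0.005,-0.15,0],
    [0.3,-0.005,-0.14,0],
    [0,0,0,0],
  ],
)

```text
clock: 16.52
eef_pos: [0.4422, -0.1582, 0.1289]
orientation: [-0.017, 0.644, 0.765, -0.005]
contact_force: [-1.7, -1.7, -1.7]
opening: 0.0181
```

```bash
python3 m.py w16 150 250
```

```text
[ 0.4422 -0.1582  0.1289] 99.83764893896998 [-0.0331  0.014  -0.9994]
```

View pics/w16.png

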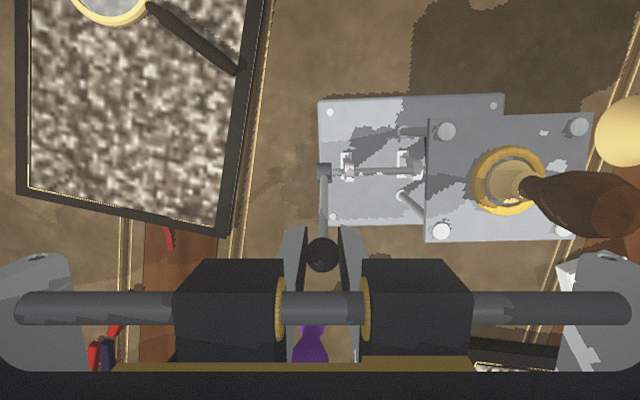

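Call:
servo_tool(
  plan=[
    [0.32,-0.005,-0.11,0],
    [0.32,-0.005,-0.09,0],
    [0.33,-0.005,-0.06,0],
    [0.33,-0.005,-0.04,0],
    [0.2,0,-0.01,0],
  ],
)

```text
clock: 17.2
eef_pos: [0.436, -0.1281, 0.1361]
orientation: [-0.017, 0.644, 0.765, -0.006]
contact_force: [-1.6, -2.9, -1.2]
opening: 0.0184
```

```bash
cat > k.py <<'E'
from h import *
np.set_printoptions(precision=4,suppress=True)
M=pose(); D=M[:3,3]-[.447,-.1812,.1149]; a=np.radians(11); print(M[:3,3],M[:3,2],'xs,ys,z',D@[np.cos(a),np.sin(a),0]*1e3,D@[-np.sin(a),np.cos(a),0]*1e3-58,D[2]*1e3+68.8)
ky=D@[-np.sin(a),np.cos(a),0]-.058; print('t',.7+np.arctan2(ky,D[2]+.0688),'R',np.hypot(ky,D[2]+.0688), r.sense()['contact_force'])
E
python3 k.py; python3 m.py w17 150 250
```

```text
[ 0.436  -0.1281  0.1361] [-0.0344  0.0121 -0.9993] xs,ys,z -0.6439159774333202 -3.7488353622215485 90.0208875408592
t 0.65837998707651 R 0.09009891209230589 [-1.5578 -2.8599 -1.2384]
[ 0.436  -0.1281  0.1361] 99.76699747228213 [-0.0344  0.0121 -0.9993]
```

View pics/w17.png

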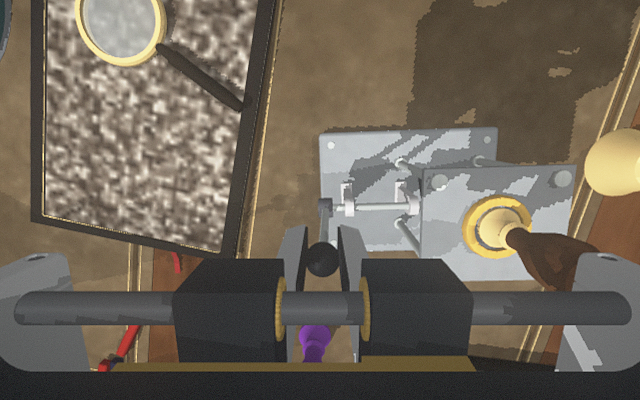

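Call:
servo_tool(
  plan=[
    [0.13,0,0,0],
    [0.12,0,0,0],
    [0,0,0,0],
    [0,0,0,0],
    [0,0,0,0],
  ],
)

```text
clock: 17.88
eef_pos: [0.4348, -0.1225, 0.1362]
orientation: [-0.018, 0.644, 0.765, -0.007]
contact_force: [-2.5, -3.5, -1.0]
opening: 0.0177
```

```bash
python3 k.py; python3 m.py w18 150 250; python3 - <<'E'
from h import *
np.set_printoptions(precision=4,suppress=True)
z=np.load('w18.npz');M=z['M'];d=z['d']
print('predicted knob',M[:3,3]-.016*M[:3,2], 'px',wproj(M,M[:3,3]-.016*M[:3,2]))
look('s18','scene'); look('t18','top')
E
```

```text
[ 0.4348 -0.1225  0.1362] [-0.0352  0.0126 -0.9993] xs,ys,z -0.7298693982218246 1.9851817204325073 90.06281914027741
t 0.7220386206818881 R 0.09008469535918662 [-2.5443 -3.5135 -0.9968]
[ 0.4348 -0.1225  0.1362] 99.79805805913836 [-0.0352  0.0126 -0.9993]
predicted knob [ 0.4354 -0.1227  0.1522] px [322.1785 252.2773]
```

View pics/w18.png

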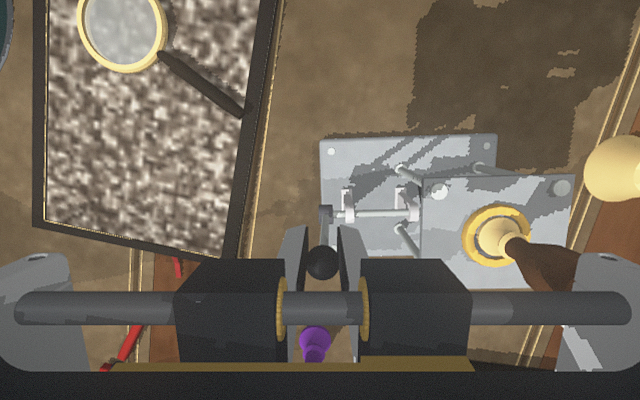

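View pics/s18.png

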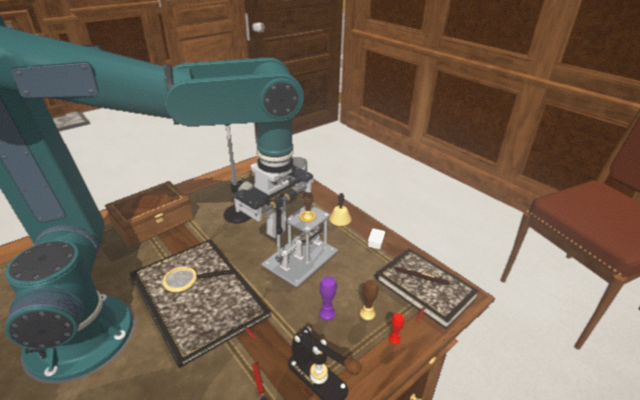

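View pics/t18.png

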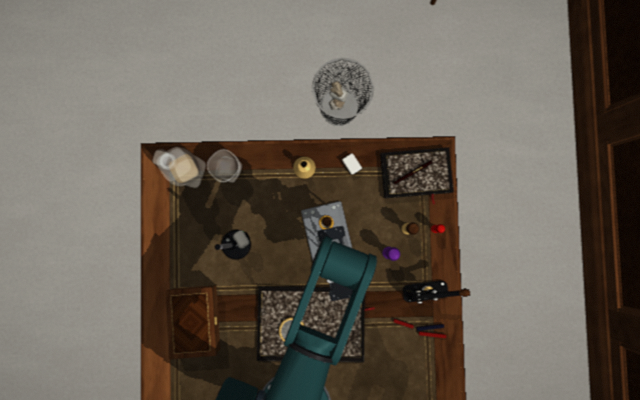

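```bash
python3 - <<'E'
from h import *
np.set_printoptions(precision=4,suppress=True)
ims=[]
for n in ('w15','w16','w18'):
  z=np.load(n+'.npz');M=z['M'];d=z['d'];p=z['p']; ims.append(cv2.resize(p[190:290,290:355],None,fx=4,fy=6,interpolation=cv2.INTER_CUBIC))
  for v in range(236,280,4): print(n,v,d[v,322],wpt(M,322,v,d[v,322]), tray(322,v,0)*0 + (np.linalg.inv(M)@np.append(wpt(M,322,v,d[v,322]),1))[:3])
save('cmp',np.hstack(ims))
E
```

```text
w15 236 0.17147845 [ 0.4458 -0.1719  0.1311] [ 0.0097 -0.0001 -0.016 ]
w15 240 0.16892745 [ 0.4461 -0.1732  0.134 ] [ 0.0085 -0.0001 -0.0189]
w15 244 0.16656983 [ 0.4464 -0.1745  0.1367] [ 0.0072 -0.0001 -0.0217]
w15 248 0.1661316 [ 0.4467 -0.1764  0.1376] [ 0.0053 -0.0001 -0.0226]
w15 252 0.16580391 [ 0.4471 -0.1783  0.1384] [ 0.0034 -0.0001 -0.0234]
w15 256 0.16575111 [ 0.4475 -0.1804  0.1389] [ 0.0013 -0.0001 -0.024 ]
w15 260 0.16603288 [ 0.4478 -0.1825  0.1391] [-0.0009 -0.0001 -0.0242]
w15 264 0.1676706 [ 0.4483 -0.1853  0.138 ] [-0.0037 -0.0001 -0.0232]
w15 268 0.16933082 [ 0.4487 -0.1881  0.1369] [-0.0066 -0.0001 -0.0222]
w15 272 0.31796232 [ 0.4566 -0.2557 -0.0002] [-0.0776 -0.0001  0.1135]
w15 276 0.3206012 [ 0.4575 -0.2609 -0.0018] [-0.0828 -0.0001  0.1149]
w16 236 0.18327723 [ 0.4413 -0.1528  0.1339] [ 0.0056 -0.0001 -0.0049]
w16 240 0.17072737 [ 0.4414 -0.1507  0.1463] [ 0.0078 -0.0001 -0.0173]
w16 244 0.16880597 [ 0.4417 -0.1522  0.1486] [ 0.0064 -0.0001 -0.0196]
w16 248 0.1670227 [ 0.442  -0.1536  0.1508] [ 0.005  -0.0001 -0.0218]
w16 252 0.16669141 [ 0.4424 -0.1556  0.
[... 534 characters left out ...]
0 0.20033632 [ 0.4349 -0.1252  0.1255] [-0.0029 -0.0001  0.0106]
w18 244 0.19402505 [ 0.4351 -0.1254  0.132 ] [-0.0031 -0.0001  0.0041]
w18 248 0.1717179 [ 0.4348 -0.1196  0.1536] [ 0.0031 -0.0001 -0.0174]
w18 252 0.16877553 [ 0.4351 -0.1206  0.1568] [ 0.0022 -0.0001 -0.0206]
w18 256 0.1669643 [ 0.4354 -0.122   0.159 ] [ 0.0008 -0.0001 -0.0228]
w18 260 0.16669564 [ 0.4358 -0.124   0.1597] [-0.0012 -0.0001 -0.0236]
w18 264 0.16741343 [ 0.4362 -0.1263  0.1595] [-0.0036 -0.0001 -0.0234]
w18 268 0.16770275 [ 0.4366 -0.1285  0.1597] [-0.0058 -0.0001 -0.0237]
w18 272 0.1676881 [ 0.437  -0.1306  0.1602] [-0.0079 -0.0001 -0.0242]
w18 276 0.16778348 [ 0.4373 -0.1327  0.1606] [-0.0101 -0.0001 -0.0246]
```

View pics/cmp.png

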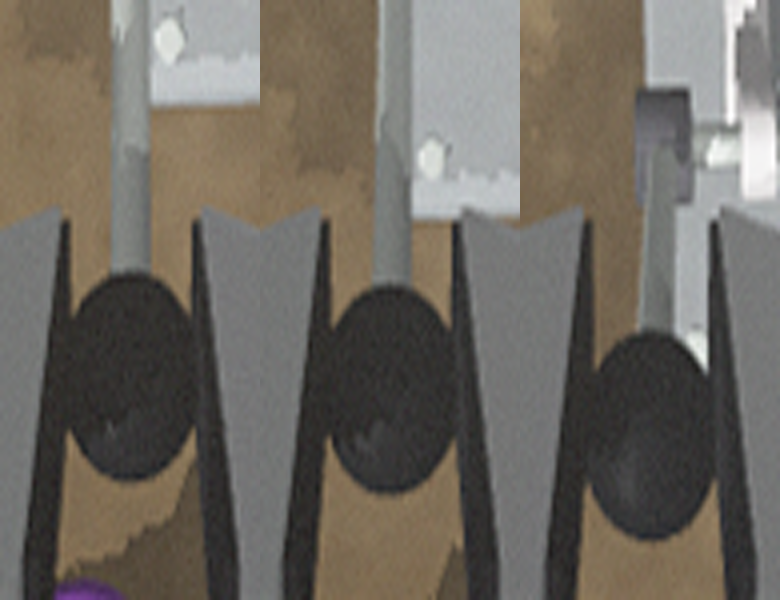

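```bash
python3 - <<'E'
from h import *
np.set_printoptions(precision=4,suppress=True)
a=np.radians(11); xs=np.array([np.cos(a),np.sin(a),0]); ys=np.array([-np.sin(a),np.cos(a),0]); A=np.array([.5446,-.1031,.062])
for n,v in (('w15',252.7),('w16',254.3),('w18',262.8)):
  M=np.load(n+'.npz')['M']
  for zt in (-.0142,):
    k=(M@np.append(tray(322,v,zt),1))[:3]; q=k-A; y,z=q@ys,q[2]
    print(n,k,'xs',q@xs,'ys',y,'z',z,'R',np.hypot(y,z),'t',.7+np.arctan2(y,z))
M=np.load('w18.npz')['M'];d=np.load('w18.npz')['d']
for u,v in [(325,207),(326,213),(326,218),(370,213),(380,213),(440,188),(560,187),(494,221),(475,236)]:
  q=wpt(M,u,v,d[v,u])-A; print((u,v),q@xs,q@ys,q[2])
L=np.array([.513,.116,.093])-A; print('lens',L@xs,L@ys,L[2],'t*',(np.arctan2(L@ys,L[2]))/2)
E
```

```text
w15 [ 0.4475 -0.1825  0.1291] xs -0.11042237265844243 ys -0.05940492185609429 z 0.06705234254476972 R 0.08958214878796894 t -0.02499737465765428
w16 [ 0.4429 -0.1604  0.1431] xs -0.1107207025685914 ys -0.036840846839756455 z 0.08109969296316114 R 0.08907529508561507 t 0.27360399379656325
w18 [ 0.4365 -0.1298  0.1502] xs -0.11122988130808033 ys -0.005578387598233852 z 0.0882224368195525 R 0.08839862423463422 t 0.63685312751212
(325, 207) -0.11126735244750915 0.006418195957163196 0.003666365034011132
(326, 213) -0.1104648943583899 0.0018648491071226458 0.005975501577462128
(326, 218) -0.1102162302934285 0.001247062868363933 0.018847915253626696
(370, 213) -0.07364773902481407 0.0002387816576395873 0.001406377237455736
(380, 213) -0.06564383530708638 0.0007424701356016725 0.0036024177195426166
(440, 188) -0.03838117303631475 0.03242850214473639 0.06316085524836876
(560, 187) 0.03429550928615321 0.03195375642391482 0.0625522509701033
(494, 221) -0.004642550591181516 0.011520693414889574 0.06530351668902404
(475, 236) -0.013040406588624109 2.4223715899184418e-05 0.0602911157032302
lens 0.010786831890054825 0.221104080147282 0.031 t* 0.7157494386717972
```

```bash
python3 - <<'E'
from h import *
np.set_printoptions(precision=4,suppress=True)
for n,P in (('w5',[(38,108),(41,112),(44,116),(47,121),(49,124),(30,112),(33,118),(15,140),(70,120)]),('w6',[(74,156),(77,160),(80,163),(83,167),(66,160),(70,168),(100,150)])):
  z=np.load(n+'.npz');M=z['M'];d=z['d']
  for u,v in P: print(n,(u,v),wpt(M,u,v,d[v,u]))
d=np.load('top0.npy')
for u,v in [(236,236),(241,239),(246,242),(238,244),(250,250),(225,250)]: print('top',(u,v),pt('top',u,v,d[v,u]))
z=np.load('w11.npz');p=z['p'];M=z['M'];d=z['d']
save('w11e',cv2.resize(p[130:230,50:170],None,fx=6,fy=6,interpolation=cv2.INTER_CUBIC))
for u,v in [(117,178),(119,182),(115,174),(95,185),(150,180)]: print('w11',(u,v),wpt(M,u,v,d[v,u]))
E
```

```text
w5 (38, 108) [0.5204 0.1202 0.0915]
w5 (41, 112) [0.5171 0.1191 0.0899]
w5 (44, 116) [0.5139 0.1172 0.0891]
w5 (47, 121) [0.5099 0.1142 0.0896]
w5 (49, 124) [0.5073 0.1134 0.0885]
w5 (30, 112) [0.517  0.1176 0.1023]
w5 (33, 118) [0.5121 0.1163 0.1011]
w5 (15, 140) [0.4923 0.1222 0.1124]
w5 (70, 120) [0.5036 0.1549 0.0129]
w6 (74, 156) [0.52   0.1198 0.0923]
w6 (77, 160) [0.5171 0.1165 0.0932]
w6 (80, 163) [0.5143 0.1152 0.0915]
w6 (83, 167) [0.5098 0.1159 0.087 ]
w6 (66, 160) [0.5177 0.1191 0.102 ]
w6 (70, 168) [0.5117 0.1145 0.1036]
w6 (100, 150) [0.5117 0.1535 0.0123]
top (236, 236) [0.5105 0.1458 0.1183]
top (241, 239) [0.5018 0.1322 0.1166]
top (246, 242) [0.4931 0.1185 0.1161]
top (238, 244) [0.4879 0.1432 0.1   ]
top (250, 250) [0.4676 0.1213 0.006 ]
top (225, 250) [0.4696 0.1949 0.0132]
w11 (117, 178) [0.5177 0.1164 0.1008]
w11 (119, 182) [0.5139 0.1137 0.1015]
w11 (115, 174) [0.5214 0.1193 0.0997]
w11 (95, 185) [0.5094 0.1317 0.1122]
w11 (150, 180) [0.4956 0.1305 0.0102]
```

View pics/w11e.png

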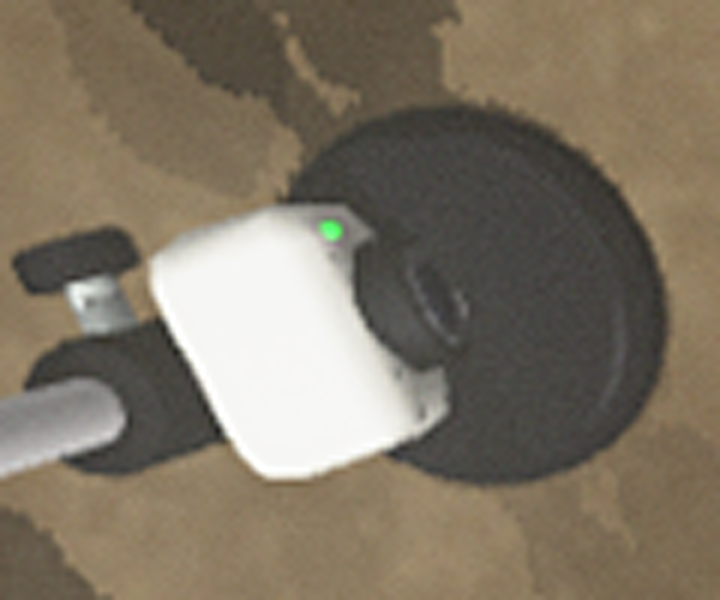

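Call:
servo_tool(
  plan=[
    [0.15,0,0,0],
    [0.15,0,0,0],
    [0,0,0,0],
    [0,0,0,0],
    [0,0,0,0],
  ],
)

```text
clock: 18.65
eef_pos: [0.4359, -0.1137, 0.1372]
orientation: [-0.017, 0.643, 0.765, -0.003]
contact_force: [-0.2, 0.0, 0.4]
opening: 0.0003
```

```bash
python3 k.py; python3 m.py w19 190 290
```

```text
[ 0.4359 -0.1137  0.1372] [-0.0297  0.0175 -0.9994] xs,ys,z 1.9894016520757754 10.39638628234924 91.08016675689754
t 0.8136535454059781 R 0.09167159660547035 [-0.1849  0.0325  0.3899]
[ 0.4359 -0.1137  0.1372] 99.8643369436942 [-0.0297  0.0175 -0.9994]
```

View pics/w19c.png

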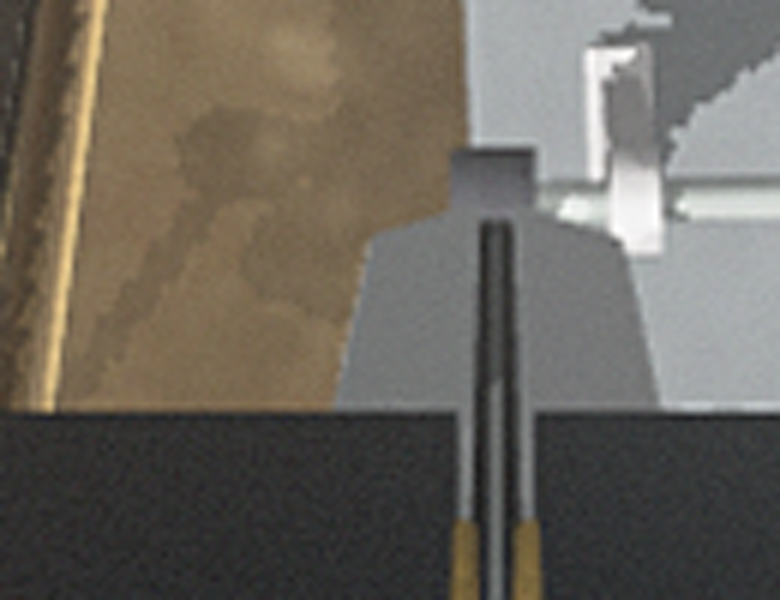

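Call:
servo_tool(
  plan=[
    [0,0,-1,0],
    [0,0,-1,0],
    [-0.7,0,-0.5,0],
    [-1,0,0,0],
    [-1,0,0,0],
  ],
)

```text
clock: 19.32
eef_pos: [0.4474, -0.1699, 0.1863]
orientation: [-0.017, 0.643, 0.766, -0.002]
contact_force: [-0.5, 0.2, -0.2]
opening: 0.0006
```

Call:
servo_tool(
  plan=[
    [-1,0,0,0],
    [-0.9,0,0,0],
    [0,0,0,0],
    [0,0,0,0],
    [0,0,0,0],
  ],
)

```text
clock: 19.95
eef_pos: [0.4533, -0.2117, 0.1824]
orientation: [-0.02, 0.644, 0.765, -0.003]
contact_force: [0.2, -0.3, 0.6]
opening: 0.0004
```

```bash
python3 k.py; python3 m.py w20 150 250
```

```text
[ 0.4533 -0.2117  0.1824] [-0.0341  0.0221 -0.9992] xs,ys,z 0.32698487003255794 -89.16046085844943 136.2726389823231
t 0.12062188098904769 R 0.16284907096971002 [ 0.1737 -0.3314  0.5807]
[ 0.4533 -0.2117  0.1824] 99.75861898770881 [-0.0341  0.0221 -0.9992]
```

View pics/w20.png

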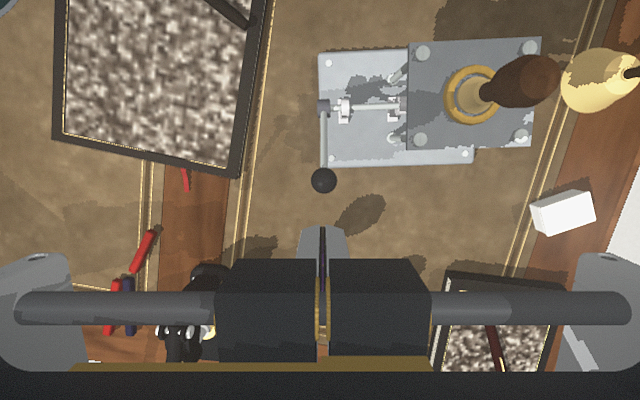

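Call:
servo_tool(
  plan=[
    [0,0,1,0],
    [0,0,1,0],
    [0,0,0.9,0],
    [0,0,0,0],
    [0,0,0,0],
  ],
)

```text
clock: 20.62
eef_pos: [0.4524, -0.2086, 0.1248]
orientation: [-0.018, 0.643, 0.766, -0.002]
contact_force: [-0.2, -0.5, -0.9]
opening: 0.0005
```

```bash
python3 k.py; python3 m.py w21 150 250
```

```text
[ 0.4524 -0.2086  0.1248] [-0.0303  0.0201 -0.9993] xs,ys,z 0.052965908318886555 -85.92124282876674 78.72033447737275
t -0.12910718367180207 R 0.11653047253602528 [-0.1528 -0.482  -0.8909]
[ 0.4524 -0.2086  0.1248] 99.98769084257647 [-0.0303  0.0201 -0.9993]
```

View pics/w21.png

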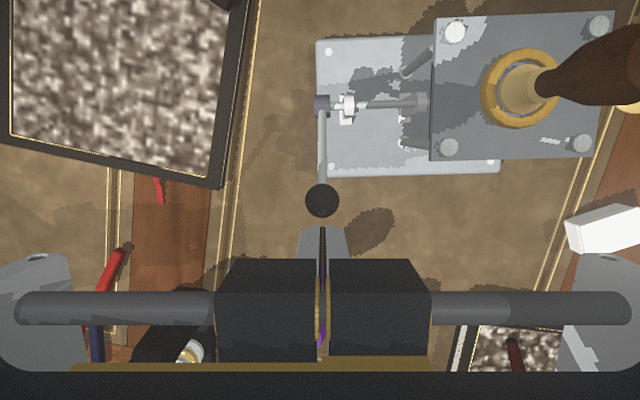

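Call:
servo_tool(
  plan=[
    [0,0,0.45,0],
    [0.4,0,0,0],
    [0.5,0,-0.1,0],
    [0.5,0,-0.15,0],
    [0.5,0,-0.15,0],
  ],
)

```text
clock: 21.3
eef_pos: [0.4472, -0.1737, 0.1286]
orientation: [-0.012, 0.644, 0.765, -0.004]
contact_force: [-0.5, -3.0, 1.5]
opening: 0.0005
```

```bash
python3 k.py; python3 m.py w22 150 250
```

```text
[ 0.4472 -0.1737  0.1286] [-0.0239  0.0097 -0.9997] xs,ys,z 1.6689427098004066 -50.69321599108641 82.53172348909057
t 0.14918506813537757 R 0.09685704687630449 [-0.5415 -3.0338  1.4716]
[ 0.4472 -0.1737  0.1286] 99.85979648868157 [-0.0239  0.0097 -0.9997]
```

View pics/w22.png

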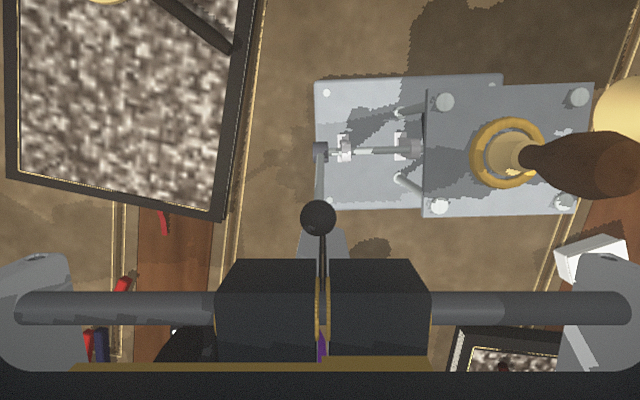

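Call:
servo_tool(
  plan=[
    [0.45,0,0,0],
    [0.4,0,0,0],
    [0.35,0,0,0],
    [0.2,0,0,0],
    [0,0,0,0],
  ],
)

```text
clock: 21.98
eef_pos: [0.442, -0.1417, 0.1292]
orientation: [-0.013, 0.643, 0.766, -0.003]
contact_force: [1.0, -2.9, 1.4]
opening: 0.0004
```

```bash
python3 k.py; python3 m.py w23 180 280
```

```text
[ 0.442  -0.1417  0.1292] [-0.0235  0.0121 -0.9997] xs,ys,z 2.653925218008546 -18.32054884695595 83.0936854986638
t 0.482991291599951 R 0.08508938288531978 [ 0.9786 -2.9159  1.4299]
[ 0.442  -0.1417  0.1292] 99.99205459094485 [-0.0235  0.0121 -0.9997]
```

View pics/w23.png

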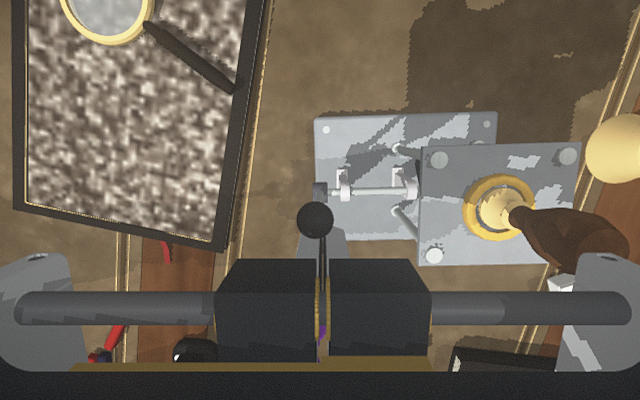

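View pics/w23c.png

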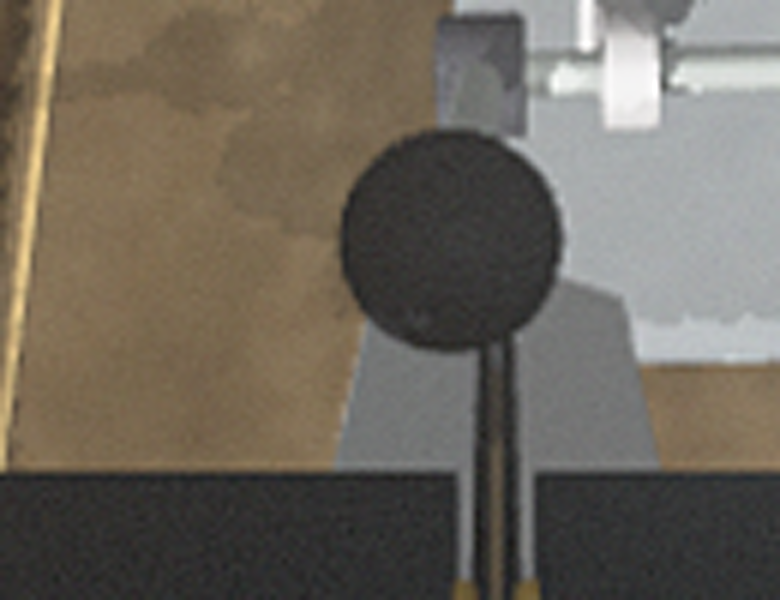

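```bash
cat > t.py <<'E'
from h import *
import sys
np.set_printoptions(precision=4,suppress=True)
a=np.radians(11); xs=np.array([np.cos(a),np.sin(a),0]); ys=np.array([-np.sin(a),np.cos(a),0]); A=np.array([.5446,-.1031,.062])
n,u,v=sys.argv[1],float(sys.argv[2]),float(sys.argv[3])
M=np.load(n+'.npz')['M']; d=np.load(n+'.npz')['d']
for t in (0,.6,.65,.7,.75): 
    k=A-.110*xs+.09*np.sin(t-.7)*ys+np.array([0,0,.09*np.cos(t-.7)]); print(t,wproj(M,k))
zw=.152
k=wray(M,u,v,zw); q=k-A; print('xs',q@xs,'ys',q@ys,'t',.7+np.arcsin(q@ys/.09),'bias-corr',.7+np.arcsin((q@ys+.0014)/.09))
for du in (-6,0,6):
  c=wpt(M,u+du,v,d[int(v),int(u+du)]);print(c,(c-A)@xs,(c-A)@ys,(c-A)[2])
E
python3 t.py w23 315 220; python3 t.py w21 322 200.5
```

```text
0 [320.0923 301.6268]
0.6 [317.4059 240.0243]
0.65 [317.2166 232.2522]
0.7 [317.0395 224.2071]
0.75 [316.8761 215.9361]
xs -0.11102765138039712 ys 0.002321559987452891 t 0.7257979724537212 bias-corr 0.7413624597002669
[ 0.4322 -0.1199  0.1607] -0.11358125116603669 0.004914354229923788 0.09867542785256514
[ 0.4351 -0.1192  0.1614] -0.11055768996170039 0.005110164112950847 0.09944148231199196
[ 0.4381 -0.1195  0.1586] -0.10767278665143885 0.004254343115625711 0.09664832009548646
0 [322.2722 199.2047]
0.6 [319.5014 107.5972]
0.65 [319.3063  97.6358]
0.7 [319.1243  87.5415]
0.75 [318.9572  77.3828]
xs -0.10953098132385963 ys -0.054113515673998344 t 0.05492135073154725 bias-corr 0.0742495076682983
[ 0.4443 -0.1807  0.1385] -0.11323724963471614 -0.057024548264787485 0.07652546423116133
[ 0.4476 -0.1803  0.1378] -0.10996038990698542 -0.05722816105750046 0.07575083368439742
[ 0.4508 -0.1795  0.1384] -0.106641956330028 -0.05712960030020696 0.07635861041461683
```

```bash
python3 - <<'E'
from h import *
np.set_printoptions(precision=4,suppress=True)
a=np.radians(11); xs=np.array([np.cos(a),np.sin(a),0]); ys=np.array([-np.sin(a),np.cos(a),0]); A=np.array([.5446,-.1031,.062])
M=np.load('w23.npz')['M']
print('hub pred',wproj(M,A-.110*xs),'shaft pred',wproj(M,A-.07*xs),wproj(M,A-.05*xs),'ring',wproj(M,A+[0,0,.067]))
p=np.load('w23.npz')['p']; save('w23d',cv2.resize(p[140:280,290:440],None,fx=5,fy=4.2,interpolation=cv2.INTER_CUBIC))
print(r.sense()['clock'],r.sense()['contact_force'],r.sense()['eef_pos'])
E
```

```text
hub pred [321.1368 191.2188] shaft pred [370.574  190.6246] [395.4339 190.3258] ring [504.1611 210.8843]
22.025 [-0.5824 -2.6982  1.1556] [ 0.4421 -0.1419  0.1292]
```

```bash
python3 - <<'E'
from h import *
p=np.load('w23.npz')['p']; save('w23f',cv2.resize(p[150:270,430:560],None,fx=5,fy=5,interpolation=cv2.INTER_CUBIC)); look('s23','scene')
q=np.load('s23.npz')['p']; save('s23c',cv2.resize(q[150:290,210:370],None,fx=5,fy=4.2,interpolation=cv2.INTER_CUBIC))
E
```

```text
(no output)
```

View pics/s23c.png

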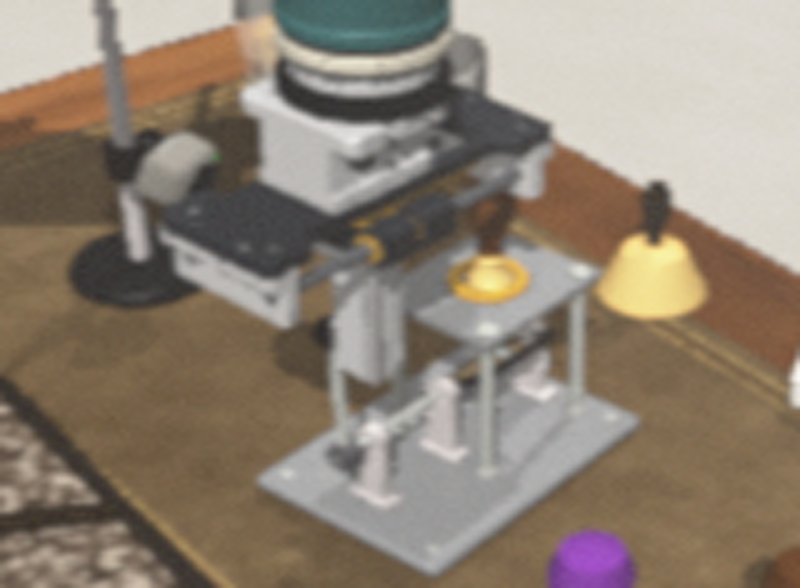

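View pics/w23f.png

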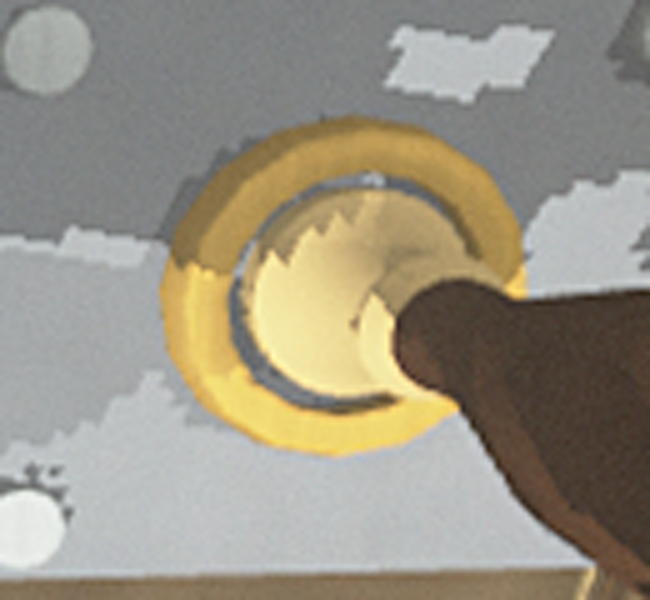

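Call:
servo_tool(
  plan=[
    [-0.05,0,0,0],
    [0,0,0,0],
    [0,0,0,0],
    [0,0,0,0],
    [0,0,0,0],
  ],
)

```text
clock: 22.7
eef_pos: [0.4424, -0.1437, 0.129]
orientation: [-0.013, 0.643, 0.766, -0.003]
contact_force: [0.1, -3.8, 2.0]
opening: 0.0005
```

```bash
python3 k.py; python3 m.py w24 180 280
```

```text
[ 0.4424 -0.1437  0.129 ] [-0.0235  0.0121 -0.9997] xs,ys,z 2.6780997490079277 -20.331854643598383 82.91298266317784
t 0.45952595734276336 R 0.08536947350987262 [ 0.0784 -3.8182  1.993 ]
[ 0.4424 -0.1437  0.129 ] 99.91145801733619 [-0.0235  0.0121 -0.9997]
```

View pics/w24c.png

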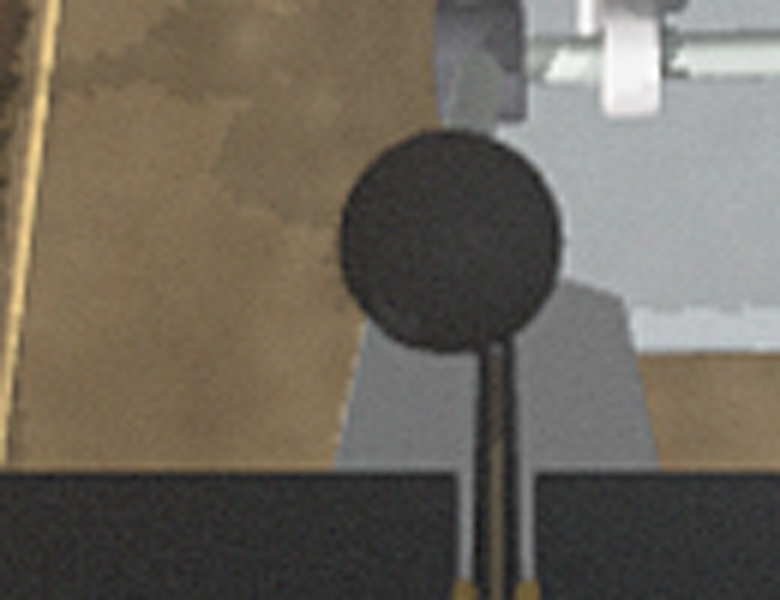

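Call:
servo_tool(
  plan=[
    [0,0,0,0],
    [0,0,0,0],
    [0,0,0,0],
    [0,0,0,0],
    [0,0,0,0],
  ],
)

```text
clock: 23.38
eef_pos: [0.4424, -0.1437, 0.129]
orientation: [-0.013, 0.643, 0.766, -0.003]
contact_force: [-0.0, -2.1, 0.4]
opening: 0.0006
```

```bash
python3 k.py; python3 m.py w25 180 280; python3 t.py w25 315 220; python3 -c "
from h import *
look('s25','scene');print(r.sense()['qvel'],r.sense()['eef_pos'])"
```

```text
[ 0.4424 -0.1437  0.129 ] [-0.0235  0.0121 -0.9997] xs,ys,z 2.6795096154949007 -20.28172440487274 82.89862790136907
t 0.4600563893386974 R 0.08534360463892333 [-0.0381 -2.0826  0.3867]
[ 0.4424 -0.1437  0.129 ] 99.91650578399081 [-0.0235  0.0121 -0.9997]
0 [320.0697 299.004 ]
0.6 [317.248  236.6791]
0.65 [317.0455 228.8508]
0.7 [316.8553 220.752 ]
0.75 [316.6789 212.4305]
xs -0.11096685405031902 ys 0.00042267683111832377 t 0.704696426499023 bias-corr 0.7202533494095895
[ 0.4326 -0.1218  0.1607] -0.11351159015606341 0.0030252875626133255 0.09869651806627752
[ 0.4355 -0.1214  0.1602] -0.1105536198567301 0.00285539190432443 0.09823749693774983
[ 0.4385 -0.1213  0.1588] -0.10761009447660556 0.002383990340862504 0.09675896805951603
[-0.00126495 -0.00022545 -0.00043831 -0.00045973 -0.0003944  -0.00013531] [ 0.44241862 -0.14366127  0.12899096]
```

View pics/w25.png

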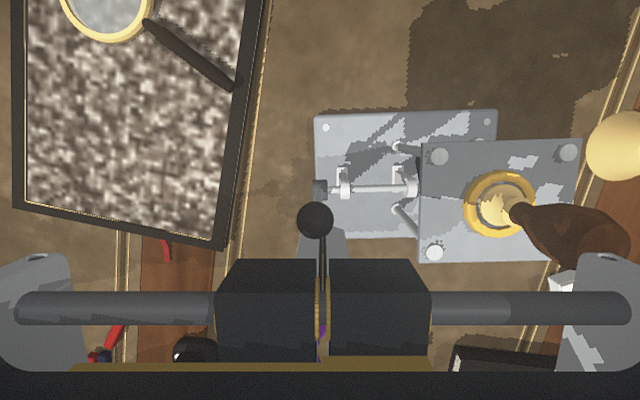

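The arm is steady. The ball knob at (315, 220) rests against the shut fingers with about 2 N of push. The tilt is about 0.71, and the seal stands in the ring. Handing in.

```bash
python3 -c "
from h import *
print(r.sign_off())"
```

```text
the job is handed in; nothing more can be done
None
```

The seal stands in the brass ring and is released, the mirror is held by its lever at the viewing angle, and the job is handed in at about 23.5 s of the 43 s. No verdict was reported, so what follows rests on my own checks.

**Seal:** I took the smaller brown-handled seal, lowered it into the ring until the tool felt the ledge, and let go. The last wrist picture shows it upright inside the ring.

**Mirror:** My first attempt, pinching the knob, failed near the target angle. The ball crept out between the fingers and the lever sprang back. I then pushed the knob from behind with the shut fingers and held it there.

**Last checks:**
- **Tilt:** I estimate 0.70 to 0.72 rad, against a target of about 0.72 worked out from the measured lens position. That is within about 10 mm at the lens, against the 25 mm allowed.
- **Push and stillness:** The tool reads about 2 N, and its position did not change over the last 0.6 s.

**Disagreements:**
- **Lens position:** It came out about 10 mm to one side of the plane it should lie in.
- **Ring position:** The overhead and wrist cameras differed by about 4 mm. I used the wrist view for the placing.
- **Other things on the desk:** The arm went near none of them. I compared no positions at the end, but the later pictures show nothing visibly shifted.

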